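Service the laundry's scale doser

ROBOT

A 7-joint arm with a two-finger parallel gripper is mounted at the origin on the work surface. World frame = base frame: x ahead of the robot, y to its left, z up, the work surface at z = 0. Lengths are in m, angles in rad, forces in N, time in s.
With the tool pointing down it reaches from about 0.425 to 0.925 m from the base axis. Payload 6.8 kg.
Tool frame: the origin (TCP) lies midway between the tips of the shut fingers; the grasp point (between the pads) lies 19 mm behind it (r.grip_depth is the distance from the TCP to the grasp point, in m); z points along the fingers, y is the line along which they close (so a half turn about z gives the same grasp; the last joint's range is limited). The gripper opens to 85 mm and grips with 20 to 120 N. Pads are 22 mm wide; open, the fingers measure 114 mm over their backs; the gripper's body (76 mm by 85 mm) begins 54 mm behind the grasp point. The pads swing forward as they close: fully open they stand 13 mm farther back than shut.
Start: joints at [1.06, 0.477, 0.022, 1.555, -0.011, 1.109, -0.083], TCP at [0.265, -0.621, 0.231] pointing down, gripper open.
Joint ranges: [-2.96, 2.96], [-0.34, 2.1], [-1.41, 1.46], [0.24, 2.44], [-1.37, 4.51], [0.17, 1.92], [-2.96, 2.96]. Speed limits (rad/s): [2.39, 2.39, 3.14, 3.14, 3.14, 3.14, 3.14].

INTERFACE

Orientations are given as a rotation vector (axis times angle).
In Python, from bench import telemetry, grab_frame, calibration, order, silhouettes, r gives the robot as it stands.
- The arm moves only by the tool apply_moves, never from a script. Its argument "moves" is a list of rows, each a list of 7 numbers: the turn, a rotation vector about the tool's x, y, z scaled (see below), then the shift along the tool's x, y, z scaled (see below), then the opening, from -1 (shut) to 1 (fully open). A call has exactly 8 rows; each row shifts and turns the commanded pose from where the row before left it, along the tool's axes as they then stand; what a row does not reach is not made up. The controller multiplies each number of a shift by 1000 mm and each number of a turn by 6 degrees. A row lasts 1/12 s, in which the tool goes at most 41.7 mm and 7.16 degrees, less where a joint would pass 70% of its speed; a pose out of reach is approached as far as the arm can. A call with a number of a shift or a turn outside -1 to 1 is refused whole. A call with a gripper value outside its range is refused whole. The fingers move at their own pace and stop on an object; "grip_force" is the grip in N (left out, the last holds). Time passes only in rows, so rows that do not move let the fingers close, or fill a call up. It gives the time, the measured TCP pose, the force, the opening and the grip force at its end, in the units of the state.
- telemetry.get_obs(): the state, without advancing time (a new reading comes with each control period).
- grab_frame(name): name is "side" or "top"; returns the picture (420x560x3 uint8, blue, green, red); there is no depth.
- calibration(name): a dict with "fx", "fy", "cx", "cy" (pixels), "world_from_camera" (4x4, takes a point from camera to world coordinates). Camera axes: x right, y down, z forward; pixel columns grow to the right and rows downward; lengths in m; the calibration is good to about 2 mm. A picture is of the moment at which its call begins. calibration takes no time and is no camera call.
- order.hand_in(): hands the job in; it is judged then, once.
Trained networks look in the newest picture that a camera, given by its name, has taken for a name from the list of things; names that differ only in an ending like _2 or _b are one class to them, and where a whole thing is asked for, a point or a joint stands for the part that bears it (a point fixed in the world has none). Each returns a list of dicts, best first, with "p" (0 to 1); they miss things now and then, are a little off and sometimes report something else, mostly with a low value. They report only what shows in the picture. A call takes as long as a camera call. They do not tell look-alikes from the thing itself.
- silhouettes(thing, camera): "mask" (420x560 bool, what is visible of it) and "extent" ([centre column, centre row, width, height] in pixels, round what is visible of it).
The state is a dict: "clock": time; "joints": joint angles; "qvel": joint speeds; "tau": joint torques, N m; "tcp_pos": TCP position; "orientation": TCP orientation; "contact_force": force on the tool from outside, world axes, zero at the start; "moment": the same for the moment, N m; "grip_width": finger opening in m; "gripper_force": force on a finger pad.
Only numpy, scipy, OpenCV 4.12 (cv2) and the standard library are available. Lean on these libraries where they do the work, as an engineer would, in place of code of your own. Each camera call takes 0.05 s, during which the arm holds its last target. There are 200 camera calls.

TASK

Service the scale doser on the laundry counter: first turn its strainer out, lift it from its port and put it in the steel tray; then take the bridge gauge and, from the longest slab to the shortest, set it squarely over the middle of each slab, both legs down on the counter, to read its height. Slabs higher than 32 mm go flat into the doser's loading chamber, lower ones are spent and go into the grey waste crate, and the gauge goes back to stand on its black mat. Leave everything else on the counter alone.

Things in the scene. Friction and masses are not known exactly. Their poses are not given: they have to be found in the camera images.
- doser: white scale doser, fixed to the counter, 225 mm long (its x) by 160 mm wide (y). Origin: centre of its underside. Its lower-x part, nearest the robot, is the open loading chamber; the higher-x part is a 90 mm square block, 62 mm high, with the strainer port in its top
- port (a point): centre of the strainer port at the level of the port's top face, 62 mm above the counter, 65 mm from the doser's origin along its +x; x, y, z as the doser's
- chamber (a point): centre of the loading chamber's inner floor, 5 mm above the counter, 50 mm from the doser's origin along its -x; axes as the doser's. Inside 120 mm (x) by 150 mm (y), walls 5 mm thick, rising 28 mm above the inner floor
- strainer: grey bayonet strainer, loose, 0.15 kg, 89 mm tall: barrel of 40 mm diameter (0 to 51 mm above its origin), two lugs along its x reaching 33 mm out at 33 to 41 mm, cap disc of 72 mm diameter (51 to 59 mm), on it a grip bar 64 mm long (its x), 16 mm wide (y), up to 89 mm. Origin: centre of the barrel's underside, z up. Fitted, the cap rests on the port and the origin is 51 mm below port
- strainer_grip (a point): on the strainer's axis in the grip bar, 81 mm above its origin: pinch here. At the start the lugs are locked, the bar 65 to 76 degrees clockwise (from above) from the doser's x. It turns easily, counter-clockwise; with the bar along the doser's x (within 10 degrees) the lugs meet the keyways; a stop lies just beyond. Then it lifts straight up, clear after 55 mm
- strainer_mid (a point): point on the strainer's axis 45 mm above its origin
- tray: steel drip tray fixed to the counter, 130 mm square, 18 mm high, walls and floor 4 to 5 mm thick, open on top. Origin: centre of its underside. Empty at the start
- crate: grey waste crate fixed to the counter, 170 mm (x) by 160 mm (y), 32 mm high, walls and floor 4 to 5 mm thick, open on top. Origin: centre of its underside
- mat: black rubber mat, 130 mm square, 3 mm thick, fixed; the gauge stands on it at the start. Origin: centre of its underside
- gauge: steel bridge gauge, loose, 0.4 kg, 124 mm tall: two legs 50 mm deep (its x), 8 mm thick, 56 mm free between them (y -28 to 28 mm), outer width 72 mm, bridge top at 84 mm; on it a black grip block 46 mm (x) by 24 mm (y), 84 to 124 mm. Origin: midway between the legs at the level of their feet, z up. It is set over a slab with its x along the slab's length, a leg on each side
- gauge_grip (a point): middle of the gauge's grip block, 108 mm above the gauge's origin
- foot_tip (a point): underside of the gauge's sprung foot, a 20 mm brass disc midway between the legs; it hangs 18 mm above the level of the legs' feet when free
- gauge_foot (a joint): how far the sprung foot is pushed up in the gauge, m: 0 free, at most 0.035. With both legs down on the counter over a slab, the slab's height is 0.018 + this value. The spring pushes with about 0.5 to 1.5 N, less than the gauge's weight
- slab120: a chalky white dosing slab lying flat, 120 mm long (its own x), 36 mm wide (y), between 24 and 42 mm high depending on how far it has dissolved (gauge it); about 0.1 to 0.3 kg. Origin: centre of its underside, z up. It may be absent.
- slab100: a chalky white dosing slab lying flat, 100 mm long (its own x), 36 mm wide (y), between 24 and 42 mm high depending on how far it has dissolved (gauge it); about 0.1 to 0.3 kg. Origin: centre of its underside, z up. It may be absent.
- slab80: a chalky white dosing slab lying flat, 80 mm long (its own x), 36 mm wide (y), between 24 and 42 mm high depending on how far it has dissolved (gauge it); about 0.1 to 0.3 kg. Origin: centre of its underside, z up. It may be absent.
- slab60: a chalky white dosing slab lying flat, 60 mm long (its own x), 36 mm wide (y), between 24 and 42 mm high depending on how far it has dissolved (gauge it); about 0.1 to 0.3 kg. Origin: centre of its underside, z up. It may be absent.
- jar: bystander, leave alone: small jar, 44 mm across and 55 mm high, between the tray and the mat
- mug: bystander, leave alone: white mug at the back
- brush: bystander, leave alone: brush near the robot on the left
- screwdriver: bystander, leave alone: screwdriver near the robot on the right
- tin: bystander, leave alone: steel tin, 60 mm high, at the back
There are look-alikes about, which are no part of the job. What is shaped like the slab60 but orange or yellow is not meant.

How it is judged:
On the way, in this order (a step that is already met when the one before it is completed fails the run):
1. the strainer, still down in its port, has been turned to its stop (grip bar in line with the doser's length) (angle between the x axis of strainer and the x axis of doser, either way round below 0.2 rad and horizontal distance between strainer and port below 0.01 m and z of strainer in the frame of port below -0.04 m), for 0.2 s.
2. the strainer has been lifted clear of the port (z of strainer in the frame of port above 0.01 m), for 0.2 s.
3. the gauge stands over the middle of the 120 mm slab, both legs down on the counter, upright, its foot resting on the slab so that it reads the slab's height (horizontal distance between gauge and slab120 below 0.018 m and z of gauge in the frame of slab120 between -0.003 and 0.003 m and angle between the z axis of gauge and the z axis of slab120, either way round below 0.06 rad and z of foot_tip in the frame of slab120 between 0.0255 and 0.0285 m), for 0.3 s.
4. the gauge stands over the middle of the 100 mm slab, both legs down on the counter, upright, its foot resting on the slab so that it reads the slab's height (horizontal distance between gauge and slab100 below 0.018 m and z of gauge in the frame of slab100 between -0.003 and 0.003 m and angle between the z axis of gauge and the z axis of slab100, either way round below 0.06 rad and z of foot_tip in the frame of slab100 between 0.0385 and 0.0415 m), for 0.3 s.
5. the gauge stands over the middle of the 80 mm slab, both legs down on the counter, upright, its foot resting on the slab so that it reads the slab's height (horizontal distance between gauge and slab80 below 0.018 m and z of gauge in the frame of slab80 between -0.003 and 0.003 m and angle between the z axis of gauge and the z axis of slab80, either way round below 0.06 rad and z of foot_tip in the frame of slab80 between 0.0235 and 0.0265 m), for 0.3 s.
6. the gauge stands over the middle of the 60 mm slab, both legs down on the counter, upright, its foot resting on the slab so that it reads the slab's height (horizontal distance between gauge and slab60 below 0.018 m and z of gauge in the frame of slab60 between -0.003 and 0.003 m and angle between the z axis of gauge and the z axis of slab60, either way round below 0.06 rad and z of foot_tip in the frame of slab60 between 0.0355 and 0.0385 m), for 0.3 s.
At the end, for the whole second after the job is handed in: At rest: strainer in the tray; each slab over 32 mm flat on the loading chamber's floor (within 10 mm, tilt under 0.15 rad), each lower slab in the waste crate; the gauge upright on the mat, centre within 32 mm of the mat's centre (x of strainer_mid in the frame of tray between -0.06 and 0.06 m and y of strainer_mid in the frame of tray between -0.06 and 0.06 m and z of strainer_mid in the frame of tray below 0.075 m and linear speed of each of strainer, slab120, slab100, slab80, slab60, gauge below 0.02 m/s and x of slab120 in the frame of crate between -0.08 and 0.08 m and y of slab120 in the frame of crate between -0.075 and 0.075 m and z of each of slab120, slab80 in the frame of crate below 0.034 m and x of slab100 in the frame of chamber between -0.06 and 0.06 m and y of slab100 in the frame of chamber between -0.075 and 0.075 m and z of each of slab100, slab60 in the frame of chamber below 0.01 m and angle between each of slab100, slab60's own z axis and vertical below 0.15 rad and x of slab80 in the frame of crate between -0.08 and 0.08 m and y of slab80 in the frame of crate between -0.075 and 0.075 m and x of slab60 in the frame of chamber between -0.06 and 0.06 m and y of slab60 in the frame of chamber between -0.075 and 0.075 m and horizontal distance between gauge and mat below 0.032 m and height (world z) of gauge below 0.01 m and angle between gauge's own z axis and vertical below 0.06 rad); the robot touches nothing.
It fails at once if a bystander (jar, mug, brush, screwdriver, tin) is moved by more than 20 mm (distance of any of jar, mug, brush, screwdriver, tin from where it was at the start of the episode above 0.02 m).
Of slab120, slab100, slab80, slab60 only 3 to 4 are there at a start; the rules pass over those that are not, and their reading is None.
At some moment in a run one of slab120, slab100, slab80, slab60 may be knocked a few centimetres aside while the robot is not near it.
It also fails if it takes over 210 s, if anything falls off the work surface, if the arm or the gripper's body presses on something with over 40 N, if the wrist force passes 120 N, or if a joint passes its speed limit or range.

## Working session

There is one attempt and no reset: what is moved stays moved. The work goes in short steps, Python scripts to look and compute and a tool call to move; the robot and the scene stay as the last step left them, time stands still between calls to the robot, and variables do not carry over. Pictures are saved under pics/ and viewed, at most 14 in all, crops included, and the job is handed in when it is done.

Besides the shell and the picture viewer there is one more tool, called after "Emit:" by a JSON object that holds its "op" and its "data". apply_moves: Moves the arm, as the interface text tells. Its arguments: {"type":"object","properties":{"moves":{"type":"array"},"grip_force":{"type":"number"}},"required":["moves"]}

```bash
ls; mkdir -p pics
python3 - <<'E'
from bench import telemetry, grab_frame, calibration, order, silhouettes, r
import cv2,numpy as np
np.set_printoptions(precision=4,suppress=True)
o=telemetry.get_obs();print({k:o[k] for k in('clock','tcp_pos','orientation','grip_width','contact_force')},r.grip_depth)
for n in('top','side'):
    cv2.imwrite(f'pics/{n}0.png',grab_frame(n));print(n,calibration(n))
E
```

```text
pics
{'clock': 0.0, 'tcp_pos': array([ 0.2643, -0.6205,  0.2303]), 'orientation': array([-3.0764, -0.6281,  0.0008]), 'grip_width': 0.08529312407903888, 'contact_force': array([ 0.0741,  0.4476, -0.4409])} 0.0187
top {'fx': 445.6400337344574, 'fy': 445.6400337344574, 'cx': 280.94862254039606, 'cy': 207.59215814208605, 'world_from_camera': array([[-0.0231, -0.9904,  0.1364,  0.3681],
       [-0.9997,  0.0234,  0.0009, -0.002 ],
       [-0.0041, -0.1364, -0.9906,  1.4288],
       [ 0.    ,  0.    ,  0.    ,  1.    ]])}
side {'fx': 497.1204037105862, 'fy': 497.1204037105862, 'cx': 274.0889000298675, 'cy': 208.00576578617765, 'world_from_camera': array([[-0.8284, -0.4266,  0.3629,  0.0755],
       [-0.56  ,  0.6427, -0.5229,  0.6533],
       [-0.0102, -0.6364, -0.7713,  1.0655],
       [ 0.    ,  0.    ,  0.    ,  1.    ]])}
```

View pics/top0.png

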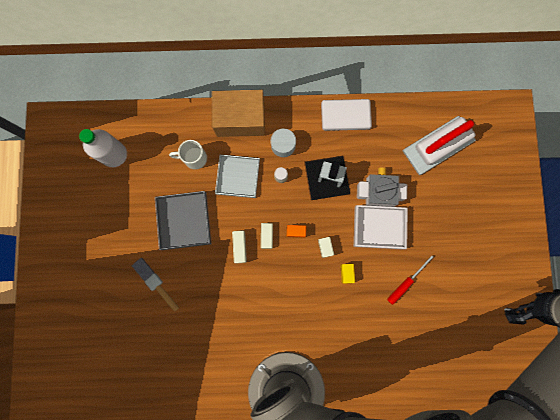

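View pics/side0.png

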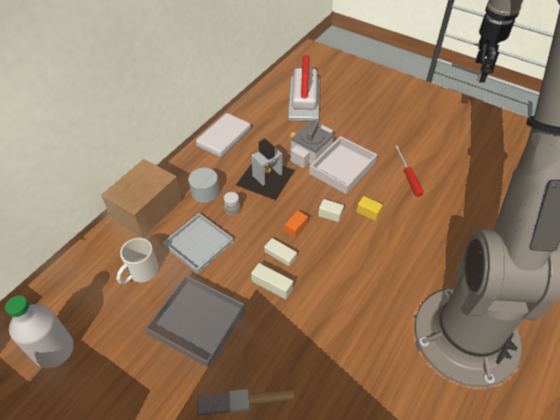

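The top picture shows white slabs at (239,246), (266,235) and (326,247). The orange (297,230) and yellow (348,272) blocks are look-alikes. It also shows the crate at (184,220), tray (238,176), mat and gauge (328,176), jar (281,174), and the doser at (382,226) with its strainer at (384,187). The side view agrees. Next I'll fit poses.

```bash
cat > h.py <<'E'
from bench import telemetry, grab_frame, calibration, order, silhouettes, r
import cv2,numpy as np
from scipy.optimize import minimize
np.set_printoptions(precision=4,suppress=True)
def proj(P,cam):
    c=calibration(cam);T=np.linalg.inv(c['world_from_camera']);q=np.c_[P,np.ones(len(P))]@T.T
    return np.c_[c['fx']*q[:,0]/q[:,2]+c['cx'],c['fy']*q[:,1]/q[:,2]+c['cy']]
def ray(px,cam,z):
    c=calibration(cam);W=c['world_from_camera'];d=W[:3,:3]@[(px[0]-c['cx'])/c['fx'],(px[1]-c['cy'])/c['fy'],1]
    return W[:3,3]+d*(z-W[2,3])/d[2]
def box(x0,x1,y0,y1,z0,z1): return np.array([[x,y,z] for x in(x0,x1) for y in(y0,y1) for z in(z0,z1)])
def cb(l,w,z0,z1): return box(-l/2,l/2,-w/2,w/2,z0,z1)
def place(B,p): 
    c,s=np.cos(p[2]),np.sin(p[2]);return B@np.array([[c,-s,0],[s,c,0],[0,0,1]]).T+[p[0],p[1],0]
def sil(boxes,p,cam):
    m=np.zeros((420*4,560*4),np.uint8)
    for B in boxes: cv2.fillConvexPoly(m,cv2.convexHull(((proj(place(B,p),cam)+.5)*4).astype(np.float32)).astype(np.int32),255)
    return cv2.resize(m,(560,420),interpolation=cv2.INTER_AREA)/255.
def fit(boxes,masks,p0):
    """masks {cam:mask}; pose x,y,yaw; returns pose and mean IoU"""
    def cost(p):
        v=0
        for cam,m in masks.items():
            s=sil(boxes,p,cam);v+=1-np.minimum(s,m).sum()/np.maximum(s,m).sum()
        return v/len(masks)
    best=None
    for dy in (0,np.pi/4,np.pi/2,-np.pi/4) if p0[2] is None else (p0[2],):
        q=np.array([p0[0],p0[1],dy])
        for sc in(1,.3):
            sx=np.vstack([q,q+[.012*sc,0,0],q+[0,.012*sc,0],q+[0,0,.3*sc]])
            a=minimize(cost,q,method='Nelder-Mead',options=dict(initial_simplex=sx,maxfev=90));q=a.x
        if best is None or a.fun<best.fun: best=a
    return best.x,1-best.fun
E
cat > m1.py <<'E'
from h import *
grab_frame('top');grab_frame('side')
import pickle
D={}
for t in['slab120','slab100','slab80','slab60','doser','strainer','tray','crate','mat','gauge']:
    for c in('top','side'):
        L=silhouettes(t,c);D[t,c]=L
        print(t,c,[(round(d['p'],2),np.round(d['extent']).astype(int).tolist(),int(d['mask'].sum())) for d in L[:5]])
pickle.dump(D,open('D.pkl','wb'))
E
python3 m1.py
```

```text
slab120 top [(0.73, [328, 246, 19, 21], 256), (0.7, [240, 247, 9, 30], 436), (0.62, [346, 273, 16, 18], 227), (0.52, [296, 229, 20, 9], 227), (0.5, [266, 237, 11, 30], 271)]
slab120 side [(0.82, [271, 282, 44, 34], 834), (0.78, [283, 254, 36, 25], 494), (0.77, [331, 208, 25, 23], 387), (0.77, [297, 223, 22, 30], 433), (0.59, [370, 208, 23, 23], 420)]
slab100 top [(0.73, [328, 246, 19, 21], 256), (0.7, [240, 247, 9, 30], 436), (0.62, [346, 273, 16, 18], 227), (0.52, [296, 229, 20, 9], 227), (0.5, [266, 237, 11, 30], 271)]
slab100 side [(0.82, [271, 282, 44, 34], 834), (0.78, [283, 254, 36, 25], 494), (0.77, [331, 208, 25, 23], 387), (0.77, [297, 223, 22, 30], 433), (0.59, [370, 208, 23, 23], 420)]
slab80 top [(0.73, [328, 246, 19, 21], 256), (0.7, [240, 247, 9, 30], 436), (0.62, [346, 273, 16, 18], 227), (0.52, [296, 229, 20, 9], 227), (0.5, [266, 237, 11, 30], 271)]
slab80 side [(0.82, [271, 282, 44, 34], 834), (0.78, [283, 254, 36, 25], 494), (0.77, [331, 208, 25, 23], 387), (0.77, [297, 223, 22, 30], 433), (0.59, [370, 208, 23, 23], 420)]
slab60 top [(0.73, [328, 246, 19, 21], 256)
[... 180 characters left out ...]
8, [283, 254, 36, 25], 494), (0.77, [331, 208, 25, 23], 387), (0.77, [297, 223, 22, 30], 433), (0.59, [370, 208, 23, 23], 420)]
doser top [(0.6, [381, 209, 55, 79], 3088)]
doser side [(0.78, [333, 158, 90, 63], 3168)]
strainer top [(0.7, [383, 190, 26, 20], 402)]
strainer side [(0.83, [311, 133, 27, 21], 377)]
tray top [(0.56, [236, 176, 44, 41], 1670)]
tray side [(0.67, [198, 246, 76, 62], 2332)]
crate top [(0.66, [183, 223, 59, 57], 2791), (0.39, [332, 172, 29, 26], 410)]
crate side [(0.55, [196, 324, 100, 90], 5337)]
mat top [(0.8, [327, 179, 41, 40], 1018)]
mat side [(0.85, [266, 184, 62, 37], 1018)]
gauge top [(0.95, [332, 173, 28, 28], 449)]
gauge side [(0.61, [268, 160, 27, 46], 932)]
```

```bash
cat >> h.py <<'E'
HT={120:.027,100:.040,80:.025,60:.037}
def pale(img):
    h=cv2.cvtColor(img,cv2.COLOR_BGR2HSV);return ((h[...,2]>170)&(h[...,1]<75)).astype(np.uint8)
def comp(img,px,R=14):
    n,l,st,ce=cv2.connectedComponentsWithStats(pale(img),connectivity=4)
    i=[k for k in range(1,n) if 60<st[k,4]<1500]
    k=min(i,key=lambda k:np.hypot(*(ce[k]-px)));return (l==k),ce[k],st[k]
E
cat > m2.py <<'E'
from h import *
import pickle
D=pickle.load(open('D.pkl','rb'))
I={c:cv2.imread(f'pics/{c}0.png') for c in('top','side')}
for a,b in(((239,246),(272,280)),((266,235),(281,252)),((326,247),(331,210))):
    M={}
    for c,p in(('top',a),('side',b)):
        M[c],ce,st=comp(I[c],p);print(c,ce,st)
    p0=ray(a,'top',.03)
    for L in(120,100,80,60):
        for h in (.025,.038): 
            x,f=fit([cb(L/1e3,.036,0,h)],M,[p0[0],p0[1],None]);print(L,h,x,round(f,3))
for t,B in dict(doser=[cb(.225,.16,0,.033),box(.02,.11,-.045,.045,0,.062)],tray=[cb(.13,.13,0,.018)],crate=[cb(.17,.16,0,.032)]).items():
    m={c:D[t,c][0]['mask'] for c in('top','side')};e=D[t,'top'][0]['extent']
    if t=='doser':
        for c in m: m[c]=m[c]|D['strainer',c][0]['mask']
    for mm in(m,{'top':m['top']},{'side':m['side']}):
        print(t,*fit(B,mm,[*ray(e[:2],'top',.02)[:2],0.]))
E
python3 m2.py
```

```text
top [238.3585 246.3697] [232 231  13  32 357]
side [270.7315 279.8586] [251 263  42  36 771]
120 0.025 [0.4519 0.1356 0.0337] 0.744
120 0.038 [0.4524 0.1368 0.0277] 0.733Traceback (most recent call last):
  File "m2.py", line 12, in <module>
    x,f=fit([cb(L/1e3,.036,0,h)],M,[p0[0],p0[1],None]);print(L,h,x,round(f,3))
        ~~~^^^^^^^^^^^^^^^^^^^^^^^^^^^^^^^^^^^^^^^^^^^
  File "h.py", line 31, in fit
    a=minimize(cost,q,method='Nelder-Mead',options=dict(initial_simplex=sx,maxfev=90));q=a.x
    res = _minimize_neldermead(fun, x0, args, callback, bounds=bounds,
                               **options)
    fxcc = func(xcc)
    fx = function(np.copy(x), *(wrapper_args + args))
  File "h.py", line 24, in cost
    s=sil(boxes,p,cam);v+=1-np.minimum(s,m).sum()/np.maximum(s,m).sum()
  File "h.py", line 17, in sil
    for B in boxes: cv2.fillConvexPoly(m,cv2.convexHull(((proj(place(B,p),cam)+.5)*4).astype(np.float32)).astype(np.int32),255)
                                                          ~~~~^^^^^^^^^^^^^^^^
  File "h.py", line 6, in proj
    c=calibration(cam);T=np.linalg.inv(c['world_from_camera']);q=np.c_[P,np.ones(len(P))]@T.T
ValueError: time passes only in moves, steps and waits
```

Run:
```python
import cv2,numpy as np
a=cv2.imread('pics/top0.png')[135:285,150:415];b=cv2.imread('pics/side0.png')[110:310,230:390]
A=cv2.resize(a,None,fx=3,fy=3,interpolation=cv2.INTER_CUBIC);cv2.imwrite('pics/c0.png',A)
B=cv2.resize(b,None,fx=3,fy=3,interpolation=cv2.INTER_CUBIC);cv2.imwrite('pics/c1.png',B)
```

```text
(no output)
```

View pics/c0.png

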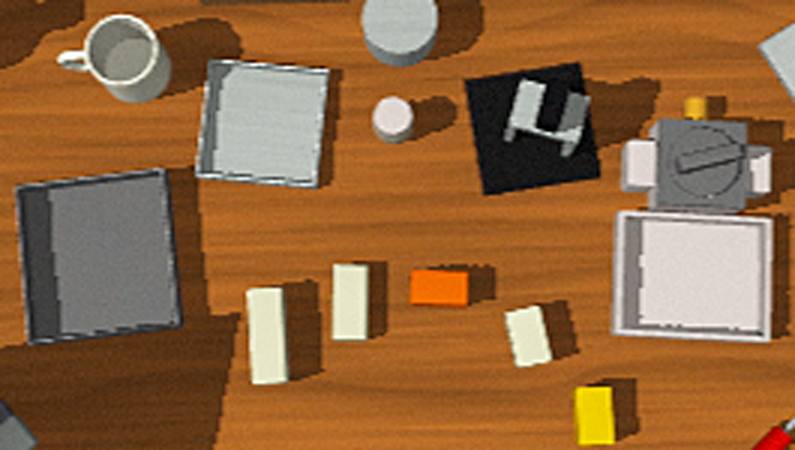

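The crop (3x, offset 150,135) shows three whitish slabs in decreasing length at (239,246), (266,235) and (326,247). Orange and yellow are excluded by colour. The strainer bar is at about 75° to doser x. Next I'll cache the calibration and finish the fit.

```bash
sed -i "s/^def proj/CAL={c:calibration(c) for c in('top','side')}\ndef proj/; s/c=calibration(cam);/c=CAL[cam];/" h.py; time timeout 300 python3 m2.py
```

```text
top [238.3585 246.3697] [232 231  13  32 357]
side [270.7315 279.8586] [251 263  42  36 771]
120 0.025 [0.4519 0.1356 0.0337] 0.744
120 0.038 [0.4524 0.1368 0.0277] 0.733
100 0.025 [0.4427 0.1358 0.0451] 0.842
100 0.038 [0.4425 0.1369 0.0378] 0.859
80 0.025 [0.4491 0.1358 0.0418] 0.772
80 0.038 [0.448  0.1367 0.0411] 0.804
60 0.025 [0.4597 0.1366 0.0431] 0.597
60 0.038 [0.4384 0.1357 0.0834] 0.627
top [265.9483 235.1771] [261 223  11  25 271]
side [279.3935 250.9891] [264 238  33  28 460]
120 0.025 [0.4904 0.0482 3.0967] 0.587
120 0.038 [ 0.4895  0.0484 -0.0687] 0.535
100 0.025 [ 0.4854  0.0489 -0.0371] 0.699
100 0.038 [ 0.4842  0.0485 -0.047 ] 0.634
80 0.025 [ 0.4773  0.0489 -0.0244] 0.86
80 0.038 [ 0.4766  0.0495 -0.0261] 0.779
60 0.025 [ 0.4784  0.0495 -0.0022] 0.78
60 0.038 [ 0.479   0.0498 -0.0223] 0.756
top [325.6968 246.724 ] [319 237  15  20 221]
side [329.9278 209.7345] [318 199  26  23 388]
120 0.025 [ 0.4566 -0.1353  0.1927] 0.467
120 0.038 [ 0.4578 -0.1319  0.2214] 0.445
100 0.025 [ 0.4531 -0.136   0.1931] 0.556
100 0.038 [ 0.4406 -0.1362  0.2272] 0.529
80 0.025 [ 0.4394 -0.1382  0.1984] 0.686
80 0.038 [ 0.4364 -0.1374  0.1952] 0.657
60 0.025 [ 0.4361 -0.139   0.1993] 0.859
60 0.038 [ 0.4355 -0.1371  0.2093] 0.848
doser [ 0.5403 -0.3157 -0.0994] 0.8973883659614832
doser [ 0.5405 -0.3157 -0.0847] 0.8874192202399733
doser [ 0.5401 -0.3154 -0.1231] 0.9089935848172641
tray [ 0.6718  0.1419 -0.1147] 0.9627106905255362
tray [ 0.6712  0.1401 -0.1217] 0.9671403875393126
tray [ 0.6723  0.1436 -0.1173] 0.9788561357684952
crate [0.531  0.3168 0.0891] 0.9657804589141024
crate [0.5299 0.3149 0.0919] 0.9716808431572322
crate [0.5321 0.318  0.0926] 0.9791774652304395
real	3m21.214s
user	3m44.651s
sys	3m50.373s
```

Slabs are 100, 80 and 60; 120 is absent. Next I'll fit the mat, gauge and strainer, and zoom on the doser.

```bash
cat > m3.py <<'E'
from h import *
import pickle
D=pickle.load(open('D.pkl','rb'))
I={c:cv2.imread(f'pics/{c}0.png') for c in('top','side')}
m={c:D['mat',c][0]['mask']|D['gauge',c][0]['mask'] for c in I}
# gauge legs, bridge, grip, on mat 3mm
G=[box(-.025,.025,y-.004,y+.004,.003,.087) for y in(-.032,.032)]+[box(-.025,.025,-.036,.036,.077,.087),cb(.046,.024,.087,.127)]
g={c:D['gauge',c][0]['mask'] for c in I}
p0=ray(D['mat','top'][0]['extent'][:2],'top',0)
print('mat top',*fit([cb(.13,.13,0,.003)],{'top':D['mat','top'][0]['mask']|g['top']},[p0[0],p0[1],.1]))
for mm in(g,{'top':g['top']},{'side':g['side']}): print('gauge',*fit(G,mm,[p0[0],p0[1],None]))
a=cv2.resize(I['top'][150:260,305:415],(440,440),interpolation=cv2.INTER_CUBIC)
b=cv2.resize(I['side'][115:195,230:350],(660,440),interpolation=cv2.INTER_CUBIC)[:,:355*1]
b=cv2.resize(I['side'][105:205,245:335],(396,440),interpolation=cv2.INTER_CUBIC)[:,:356]
cv2.imwrite('pics/d.png',np.hstack([a,b]))
E
timeout 300 python3 m3.py
```

```text
mat top [ 0.6608 -0.1514  0.1316] 0.9231729178840611
gauge [ 0.6618 -0.1606 -0.2576] 0.9019209832142429
gauge [ 0.6614 -0.1616 -0.3027] 0.9116487351931578
gauge [ 0.6611 -0.1594 -0.2235] 0.9083923465487886
```

View pics/d.png

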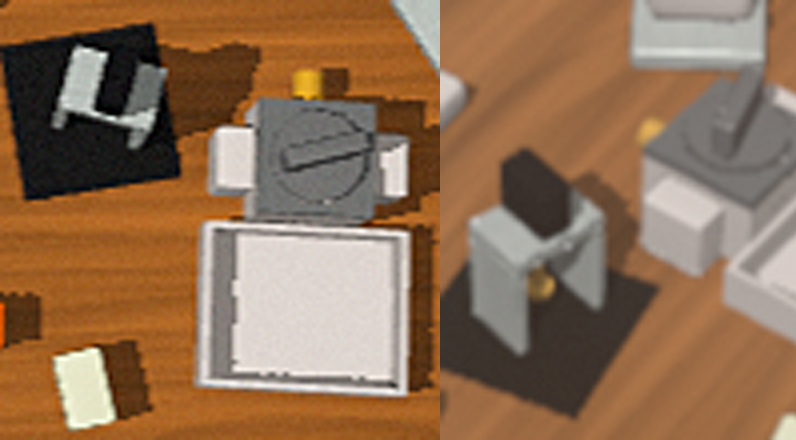

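```bash
cat > pl.py <<'E'
# planner: waypoints (x,y,z,yaw of tool y axis in deg, opening, rows hold) -> rounded rows from current pose
from h import telemetry
import numpy as np, sys, json
from scipy.spatial.transform import Rotation as R
def yawof(rv): y=R.from_rotvec(rv).as_matrix()[:,1];return np.degrees(np.arctan2(y[1],y[0]))
def plan(wps,start=None,vmax=.041,wmax=6.9):
    o=telemetry.get_obs();p=np.array(o['tcp_pos']);yw=yawof(o['orientation'])
    if start is not None: p=np.array(start[:3]);yw=start[3]
    rows=[]
    for x,y,z,yaw,op,hold in wps:
        t=np.array([x,y,z]);dy=(yaw-yw+180)%360-180
        n=int(max(np.ceil(np.linalg.norm(t-p)/vmax),np.ceil(abs(dy)/wmax),0))
        y0=yw
        for i in range(n):
            turn=-round((y0+dy*(i+1)/n-yw)/6,2)   # about tool z (down)
            a=np.radians(yw);Y=np.array([np.cos(a),np.sin(a),0]);Z=np.array([0,0,-1.]);X=np.cross(Y,Z)
            # shift taken along axes before the turn
            d=(t-p)/(n-i);s=[round(float(d@v),3) for v in(X,Y,Z)]
            p=p+s[0]*X+s[1]*Y+s[2]*Z;yw-=turn*6
            rows.append([0,0,turn,*s,op])
        rows+=[[0,0,0,0,0,0,op]]*hold
    while len(rows)%8: rows.append([0,0,0,0,0,0,wps[-1][4]])
    print('from',np.round(o['tcp_pos'],4),'yaw',round(yawof(o['orientation']),1),'f',np.round(o['contact_force'],1),'w',round(o['grip_width'],4),'t',round(o['clock'],1))
    for i in range(0,len(rows),8): print(json.dumps([[float(f'{v:g}') if v else 0 for v in r_] for r_ in rows[i:i+8]]).replace('.0,',','))
    print('end',p.round(4),round(yw,2))
E
python3 - <<'E'
from h import *
C=lambda u,v,z:ray((305+u/4-.4,150+v/4-.4),'top',z)
print('block',C(313.7,160,.062),'cap',C(322,157,.07),'bar',C(328,152,.1))
a,b=C(283,160,.1),C(372,143,.1);print('bar yaw',np.degrees(np.arctan2(*(b-a)[1::-1])),np.linalg.norm(a-b))
q=[C(*k,.033) for k in((203,223),(412,232),(405,393),(195,385))];print(sum(q)/4)
for i,j in((1,0),(2,3),(3,0),(2,1)):
    d=q[j]-q[i];print(np.linalg.norm(d),np.degrees(np.arctan2(d[1],d[0])))
from pl import *
x,y=.605,-.322
plan([(x,y,.16,12,1,0)])
E
```

```text
block [ 0.6053 -0.3194  0.062 ] cap [ 0.6061 -0.3241  0.07  ] bar [ 0.6046 -0.3217  0.1   ]
bar yaw -80.4413028720644 0.06891561124777004
[ 0.4929 -0.3119  0.033 ]
0.1648828202161763 86.14828273293485
0.16363134883898064 86.48503365793844
0.12806846292302373 -5.418975928814871
0.1271478492566283 -5.995842903937715
from [ 0.2646 -0.621   0.2313] yaw -66.9 f [ 0.3 -0.1 -0.3] w 0.0853 t 1.2
[[0, 0, -1.1, 0.036, -0.012, 0.006, 1.0], [0, 0, -1.09, 0.037, -0.008, 0.006, 1.0], [0, 0, -1.1, 0.038, -0.003, 0.006, 1.0], [0, 0, -1.09, 0.038, 0.001, 0.006, 1.0], [0, 0, -1.1, 0.037, 0.005, 0.006, 1.0], [0, 0, -1.1, 0.036, 0.01, 0.006, 1.0], [0, 0, -1.09, 0.035, 0.014, 0.006, 1.0], [0, 0, -1.1, 0.033, 0.018, 0.006, 1.0]]
[[0, 0, -1.1, 0.031, 0.021, 0.006, 1.0], [0, 0, -1.09, 0.029, 0.025, 0.006, 1.0], [0, 0, -1.1, 0.026, 0.028, 0.006, 1.0], [0, 0, -1.09, 0.022, 0.03, 0.005, 1.0], [0, 0, 0, 0, 0, 0, 1.0], [0, 0, 0, 0, 0, 0, 1.0], [0, 0, 0, 0, 0, 0, 1.0], [0, 0, 0, 0, 0, 0, 1.0]]
end [ 0.6051 -0.3222  0.1603] 11.97
```

The crop shows the strainer bar running from (283,160) to (372,143) in crop pixels, a yaw of about −78°. The doser's yaw is about −5°, and the port at (.605,−.322) agrees three ways. Moving over the port now.

Emit:
{"op": "apply_moves", "data": {"moves": [[0,0,-1.1,0.036,-0.012,0.006,1],[0,0,-1.1,0.037,-0.008,0.006,1],[0,0,-1.1,0.038,-0.003,0.006,1],[0,0,-1.1,0.038,0.001,0.006,1],[0,0,-1.1,0.037,0.005,0.006,1],[0,0,-1.1,0.036,0.01,0.006,1],[0,0,-1.1,0.035,0.014,0.006,1],[0,0,-1.1,0.033,0.018,0.006,1]]}}

```text
refused, turn out of range in row 1
```

Emit:
{"op": "apply_moves", "data": {"moves": [[0,0,-1.1,0.031,0.021,0.006,1],[0,0,-1.1,0.029,0.025,0.006,1],[0,0,-1.1,0.026,0.028,0.006,1],[0,0,-1.1,0.022,0.03,0.005,1],[0,0,0,0,0,0,1],[0,0,0,0,0,0,1],[0,0,0,0,0,0,1],[0,0,0,0,0,0,1]]}}

```text
refused, turn out of range in row 1
```

Run:
```python
from pl import *
plan([(.605,-.322,.14,12,1,0),(.605,-.322,.075,12,1,1)])
```

```text
from [ 0.2646 -0.621   0.2313] yaw -66.9 f [ 0.3 -0.1 -0.3] w 0.0853 t 1.2
[[0, 0, -1.1, 0.036, -0.012, 0.008, 1.0], [0, 0, -1.09, 0.037, -0.008, 0.008, 1.0], [0, 0, -1.1, 0.038, -0.003, 0.008, 1.0], [0, 0, -1.09, 0.038, 0.001, 0.007, 1.0], [0, 0, -1.1, 0.037, 0.005, 0.008, 1.0], [0, 0, -1.1, 0.036, 0.01, 0.007, 1.0], [0, 0, -1.09, 0.035, 0.014, 0.008, 1.0], [0, 0, -1.1, 0.033, 0.018, 0.007, 1.0]]
[[0, 0, -1.1, 0.031, 0.021, 0.008, 1.0], [0, 0, -1.09, 0.029, 0.025, 0.007, 1.0], [0, 0, -1.1, 0.026, 0.028, 0.008, 1.0], [0, 0, -1.09, 0.022, 0.03, 0.007, 1.0], [0, 0, 0, 0, 0, 0.033, 1.0], [0, 0, 0, 0, 0, 0.032, 1.0], [0, 0, 0, 0, 0, 0, 1.0], [0, 0, 0, 0, 0, 0, 1.0]]
end [ 0.6051 -0.3222  0.0753] 11.97
```

Turns are limited to ±1 (6°), so I'll set wmax to 5.99.

```bash
sed -i 's/wmax=6.9/wmax=5.99/' pl.py
python3 - <<'E'
from pl import *
plan([(.605,-.322,.16,11,1,0)])
E
```

```text
from [ 0.2646 -0.621   0.2313] yaw -66.9 f [ 0.3 -0.1 -0.3] w 0.0853 t 1.2
[[0, 0, -0.93, 0.031, -0.01, 0.005, 1.0], [0, 0, -0.93, 0.032, -0.007, 0.005, 1.0], [0, 0, -0.92, 0.032, -0.004, 0.005, 1.0], [0, 0, -0.93, 0.032, -0.001, 0.005, 1.0], [0, 0, -0.93, 0.032, 0.002, 0.005, 1.0], [0, 0, -0.93, 0.032, 0.005, 0.005, 1.0], [0, 0, -0.92, 0.031, 0.009, 0.005, 1.0], [0, 0, -0.93, 0.03, 0.011, 0.005, 1.0]]
[[0, 0, -0.93, 0.029, 0.014, 0.005, 1.0], [0, 0, -0.93, 0.028, 0.017, 0.005, 1.0], [0, 0, -0.92, 0.026, 0.02, 0.005, 1.0], [0, 0, -0.93, 0.023, 0.022, 0.005, 1.0], [0, 0, -0.93, 0.021, 0.025, 0.006, 1.0], [0, 0, -0.93, 0.019, 0.026, 0.005, 1.0], [0, 0, 0, 0, 0, 0, 1.0], [0, 0, 0, 0, 0, 0, 1.0]]
end [ 0.6049 -0.3224  0.1603] 11.01
```

Emit:
{"op": "apply_moves", "data": {"moves": [[0,0,-0.93,0.031,-0.01,0.005,1],[0,0,-0.93,0.032,-0.007,0.005,1],[0,0,-0.92,0.032,-0.004,0.005,1],[0,0,-0.93,0.032,-0.001,0.005,1],[0,0,-0.93,0.032,0.002,0.005,1],[0,0,-0.93,0.032,0.005,0.005,1],[0,0,-0.92,0.031,0.009,0.005,1],[0,0,-0.93,0.03,0.011,0.005,1]]}}

```text
clock: 1.87
tcp_pos: [0.4596, -0.4493, 0.1913]
orientation: [2.606, 1.753, 0.0]
contact_force: [0.3, -0.7, 0.4]
grip_width: 0.0855
gripper_force: 0.0
```

Emit:
{"op": "apply_moves", "data": {"moves": [[0,0,-0.93,0.029,0.014,0.005,1],[0,0,-0.93,0.028,0.017,0.005,1],[0,0,-0.92,0.026,0.02,0.005,1],[0,0,-0.93,0.023,0.022,0.005,1],[0,0,-0.93,0.021,0.025,0.006,1],[0,0,-0.93,0.019,0.026,0.005,1],[0,0,0,0,0,0,1],[0,0,0,0,0,0,1]]}}

```text
clock: 2.53
tcp_pos: [0.6065, -0.3195, 0.1598]
orientation: [-1.992, -2.428, -0.002]
contact_force: [-0.3, -1.0, 0.0]
grip_width: 0.0853
gripper_force: 0.0
```

Run:
```python
from pl import *
plan([(.605,-.322,.075,11,1,1)])
print(telemetry.get_obs()['joints'])
```

```text
from [ 0.6065 -0.3195  0.1598] yaw 11.3 f [-0.3 -1.   0. ] w 0.0853 t 2.5
[[0, 0, 0.01, -0.001, -0.001, 0.028, 1.0], [0, 0, 0.02, -0.001, 0, 0.028, 1.0], [0, 0, 0.01, 0, -0.001, 0.029, 1.0], [0, 0, 0, 0, 0, 0, 1.0], [0, 0, 0, 0, 0, 0, 1.0], [0, 0, 0, 0, 0, 0, 1.0], [0, 0, 0, 0, 0, 0, 1.0], [0, 0, 0, 0, 0, 0, 1.0]]
end [ 0.6049 -0.3218  0.0748] 11.02
[ 0.6401  0.5867 -0.3583  1.5718  0.2271  1.025   0.4148]
```

Emit:
{"op": "apply_moves", "data": {"moves": [[0,0,0,0,-0.001,0.028,1],[0,0,0,-0.001,0,0.028,1],[0,0,0,0,0,0.028,1],[0,0,0,0,0,0,1],[0,0,0,0,0,0,-0.4],[0,0,0,0,0,0,-1],[0,0,0,0,0,0,-1],[0,0,0,0,0,0,-1]], "grip_force": 40}}

```text
clock: 3.2
tcp_pos: [0.6052, -0.3243, 0.0786]
orientation: [1.996, 2.421, 0.001]
contact_force: [0.3, 0.4, -0.1]
grip_width: 0.0389
gripper_force: 0.0
```

Emit:
{"op": "apply_moves", "data": {"moves": [[0,0,0,0,0,0,-1],[0,0,0,0,0,0,-1],[0,0,0,0,0,0,-1],[0,0,0,0,0,0,-1],[0,0,0,0,0,0,-1],[0,0,0,0,0,0,-1],[0,0,0,0,0,0,-1],[0,0,0,0,0,0,-1]]}}

```text
clock: 3.87
tcp_pos: [0.6073, -0.3235, 0.0785]
orientation: [1.993, 2.421, 0.005]
contact_force: [4.3, 1.0, 2.8]
grip_width: 0.0152
gripper_force: 44.0
```

Emit:
{"op": "apply_moves", "data": {"moves": [[0,0,-0.8,0,0,0,-1],[0,0,-0.8,0,0,0,-1],[0,0,-0.8,0,0,0,-1],[0,0,-0.8,0,0,0,-1],[0,0,-0.8,0,0,0,-1],[0,0,-0.8,0,0,0,-1],[0,0,-0.8,0,0,0,-1],[0,0,-0.8,0,0,0,-1]]}}

```text
clock: 4.53
tcp_pos: [0.6088, -0.3206, 0.0787]
orientation: [1.078, 2.943, 0.008]
contact_force: [7.9, 4.6, 3.3]
grip_width: 0.015
gripper_force: 44.1
```

Emit:
{"op": "apply_moves", "data": {"moves": [[0,0,-0.8,0,0,0,-1],[0,0,-0.8,0,0,0,-1],[0,0,-0.8,0,0,0,-1],[0,0,-0.7,0,0,0,-1],[0,0,-0.7,0,0,0,-1],[0,0,-0.5,0,0,0,-1],[0,0,0,0,0,0,-1],[0,0,0,0,0,0,-1]]}}

```text
clock: 5.2
tcp_pos: [0.6093, -0.3206, 0.0788]
orientation: [0.399, 3.106, 0.006]
contact_force: [9.0, 4.4, 1.9]
grip_width: 0.015
gripper_force: 43.9
```

Run:
```python
from pl import *
o=telemetry.get_obs();print(yawof(o['orientation']),o['moment'],o['contact_force'],o['tcp_pos'],o['joints'])
import cv2;from h import grab_frame
im=grab_frame('side');cv2.imwrite('pics/s1.png',cv2.resize(im[40:240,200:400],(600,600),interpolation=cv2.INTER_CUBIC))
```

```text
75.36428446047958 [ 1.1814 -2.3128 -0.0875] [9.0259 4.4095 1.9336] [ 0.6093 -0.3206  0.0788] [ 0.7982  0.7295 -0.5993  1.6093  0.4758  0.9437  1.3525]
```

Emit:
{"op": "apply_moves", "data": {"moves": [[0,0,-0.4,-0.003,0.002,0,-1],[0,0,-0.4,0,0,0,-1],[0,0,-0.3,0,0,0,-1],[0,0,-0.3,0,0,0,-1],[0,0,0,0,0,0,-1],[0,0,0,0,0,0,-1],[0,0,0,0,0,0,-1],[0,0,0,0,0,0,-1]]}}

```text
clock: 5.92
tcp_pos: [0.6102, -0.3202, 0.0783]
orientation: [0.172, 3.132, 0.003]
contact_force: [3.3, 4.5, 5.4]
grip_width: 0.015
gripper_force: 44.1
```

Run:
```python
from pl import *
o=telemetry.get_obs();print(yawof(o['orientation']),o['moment'],o['contact_force'],o['tcp_pos'])
import cv2;from h import grab_frame
im=grab_frame('side');cv2.imwrite('pics/s1.png',cv2.resize(im[40:240,200:400],(600,600),interpolation=cv2.INTER_CUBIC))
```

```text
83.70904919845968 [ 0.9008 -0.8273 -0.0957] [3.2759 4.4576 5.3786] [ 0.6102 -0.3202  0.0783]
```

Emit:
{"op": "apply_moves", "data": {"moves": [[0,0,-0.2,0,0,0,-1],[0,0,0,0,0,0,-1],[0,0,0,0,0,0,-1],[0,0,0,0,0,-0.003,-1],[0,0,0,0,0,-0.003,-1],[0,0,0,0,0,-0.004,-1],[0,0,0,0,0,-0.005,-1],[0,0,0,0,0,0,-1]]}}

```text
clock: 6.63
tcp_pos: [0.6094, -0.3223, 0.0927]
orientation: [0.141, 3.134, -0.001]
contact_force: [4.7, -0.0, 0.6]
grip_width: 0.0149
gripper_force: 43.4
```

Emit:
{"op": "apply_moves", "data": {"moves": [[0,0,0,0,0,-0.01,-1],[0,0,0,0,0,-0.01,-1],[0,0,0,0,0,-0.015,-1],[0,0,0,0,0,-0.015,-1],[0,0,0,0,0,-0.025,-1],[0,0,0,0,0,-0.035,-1],[0,0,0,0,0,-0.035,-1],[0,0,0,0,0,-0.03,-1]]}}

```text
clock: 7.3
tcp_pos: [0.607, -0.3224, 0.2701]
orientation: [0.142, 3.138, -0.002]
contact_force: [1.3, -0.2, -0.9]
grip_width: 0.0152
gripper_force: 43.0
```

Run:
```python
from pl import *
import cv2;from h import grab_frame
im=grab_frame('side');cv2.imwrite('pics/s1.png',cv2.resize(im[40:240,200:400],(600,600),interpolation=cv2.INTER_CUBIC))
plan([(.674,.142,.27,84.5,-1,2)],vmax=.03)
```

```text
from [ 0.6099 -0.323   0.2772] yaw 84.8 f [ 2.3 -0.5  4.1] w 0.0154 t 7.3
[[0, 0, 0, -0.001, 0.029, 0, -1.0], [0, 0, 0.01, -0.001, 0.029, 0, -1.0], [0, 0, 0, -0.001, 0.029, 0.001, -1.0], [0, 0, 0, -0.001, 0.029, 0, -1.0], [0, 0, 0, -0.001, 0.029, 0.001, -1.0], [0, 0, 0.01, -0.001, 0.029, 0, -1.0], [0, 0, 0, -0.001, 0.029, 0.001, -1.0], [0, 0, 0, -0.002, 0.03, 0, -1.0]]
[[0, 0, 0.01, -0.001, 0.029, 0.001, -1.0], [0, 0, 0, -0.002, 0.03, 0, -1.0], [0, 0, 0, -0.001, 0.029, 0.001, -1.0], [0, 0, 0.01, -0.002, 0.03, 0, -1.0], [0, 0, 0, -0.001, 0.029, 0.001, -1.0], [0, 0, 0, -0.001, 0.03, 0, -1.0], [0, 0, 0, -0.002, 0.029, 0.001, -1.0], [0, 0, 0.01, -0.001, 0.03, 0, -1.0]]
[[0, 0, 0, 0, 0, 0, -1.0], [0, 0, 0, 0, 0, 0, -1.0], [0, 0, 0, 0, 0, 0, -1.0], [0, 0, 0, 0, 0, 0, -1.0], [0, 0, 0, 0, 0, 0, -1.0], [0, 0, 0, 0, 0, 0, -1.0], [0, 0, 0, 0, 0, 0, -1.0], [0, 0, 0, 0, 0, 0, -1.0]]
end [0.6735 0.1421 0.2702] 84.48
```

View pics/s1.png

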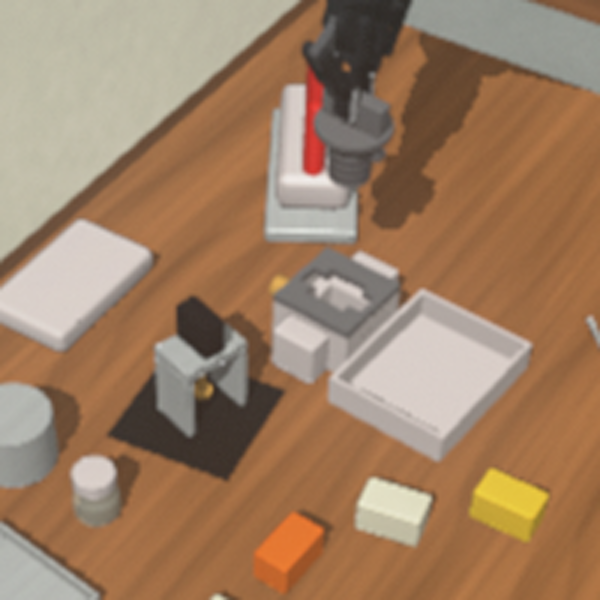

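The strainer hangs in the gripper at (355,140) in the crop, clear of the empty port. Carrying it to the tray.

Emit:
{"op": "apply_moves", "data": {"moves": [[0,0,0,-0.001,0.029,0,-1],[0,0,0,-0.001,0.029,0,-1],[0,0,0,-0.001,0.029,0.001,-1],[0,0,0,-0.001,0.029,0,-1],[0,0,0,-0.001,0.029,0.001,-1],[0,0,0,-0.001,0.029,0,-1],[0,0,0,-0.001,0.029,0.001,-1],[0,0,0,-0.002,0.03,0,-1]]}}

```text
clock: 8.02
tcp_pos: [0.6367, -0.0905, 0.2642]
orientation: [-0.143, -3.138, 0.002]
contact_force: [0.6, 0.5, -0.4]
grip_width: 0.015
gripper_force: 42.9
```

Emit:
{"op": "apply_moves", "data": {"moves": [[0,0,0,-0.001,0.029,0.001,-1],[0,0,0,-0.002,0.03,0,-1],[0,0,0,-0.001,0.029,0.001,-1],[0,0,0,-0.002,0.03,0,-1],[0,0,0,-0.001,0.029,0.001,-1],[0,0,0,-0.001,0.03,0,-1],[0,0,0,-0.002,0.029,0.001,-1],[0,0,0,-0.001,0.03,0,-1]]}}

```text
clock: 8.68
tcp_pos: [0.6695, 0.1433, 0.2602]
orientation: [-0.143, -3.138, 0.002]
contact_force: [-1.1, -0.4, -1.0]
grip_width: 0.015
gripper_force: 42.9
```

Run:
```python
from pl import *
plan([(.674,.142,.09,84.5,-1,0),(.674,.142,.072,84.5,-1,3)],vmax=.035)
```

```text
from [0.6695 0.1433 0.2602] yaw 84.8 f [-1.1 -0.4 -1. ] w 0.015 t 8.7
[[0, 0, 0.01, -0.001, 0, 0.034, -1.0], [0, 0, 0.01, -0.001, 0, 0.034, -1.0], [0, 0, 0.01, -0.001, 0, 0.034, -1.0], [0, 0, 0.01, -0.001, 0, 0.034, -1.0], [0, 0, 0.01, -0.001, -0.001, 0.034, -1.0], [0, 0, 0, 0, 0, 0.018, -1.0], [0, 0, 0, 0, 0, 0, -1.0], [0, 0, 0, 0, 0, 0, -1.0]]
[[0, 0, 0, 0, 0, 0, -1.0], [0, 0, 0, 0, 0, 0, -1.0], [0, 0, 0, 0, 0, 0, -1.0], [0, 0, 0, 0, 0, 0, -1.0], [0, 0, 0, 0, 0, 0, -1.0], [0, 0, 0, 0, 0, 0, -1.0], [0, 0, 0, 0, 0, 0, -1.0], [0, 0, 0, 0, 0, 0, -1.0]]
end [0.6743 0.1419 0.0722] 84.48
```

Emit:
{"op": "apply_moves", "data": {"moves": [[0,0,0,-0.001,0,0.034,-1],[0,0,0,-0.001,0,0.034,-1],[0,0,0,-0.001,0,0.034,-1],[0,0,0,-0.001,0,0.034,-1],[0,0,0,0,0,0.034,-1],[0,0,0,0,0,0.01,-1],[0,0,0,0,0,0,-1],[0,0,0,0,0,0,-1]]}}

```text
clock: 9.35
tcp_pos: [0.6742, 0.1426, 0.0808]
orientation: [0.142, 3.138, 0.0]
contact_force: [-0.3, 0.3, -1.3]
grip_width: 0.0151
gripper_force: 42.9
```

Emit:
{"op": "apply_moves", "data": {"moves": [[0,0,0,0,0,0.003,-1],[0,0,0,0,0,0.003,-1],[0,0,0,0,0,0.002,-1],[0,0,0,0,0,0,-1],[0,0,0,0,0,0,-1],[0,0,0,0,0,0,-1],[0,0,0,0,0,0,-1],[0,0,0,0,0,0,-1]]}}

```text
clock: 10.02
tcp_pos: [0.6739, 0.1426, 0.0716]
orientation: [0.142, 3.138, 0.0]
contact_force: [0.1, 0.3, -0.1]
grip_width: 0.0154
gripper_force: 43.1
```

Emit:
{"op": "apply_moves", "data": {"moves": [[0,0,0,0,0,0,-0.3],[0,0,0,0,0,0,0],[0,0,0,0,0,0,0],[0,0,0,0,0,0,0],[0,0,0,0,0,-0.02,0],[0,0,0,0,0,-0.04,0],[0,0,0,0,0,-0.04,0],[0,0,0,0,0,-0.04,0]]}}

```text
clock: 10.68
tcp_pos: [0.6732, 0.1426, 0.2126]
orientation: [-0.141, -3.137, -0.0]
contact_force: [1.2, -0.4, 0.7]
grip_width: 0.0427
gripper_force: 0.0
```

```bash
cat > look.py <<'E'
# fresh pictures; fit slabs by colour + given heights; save pics
import sys
from h import *
tag=sys.argv[1];I={c:grab_frame(c) for c in('top','side')}
for c in I: cv2.imwrite(f'pics/{c}_{tag}.png',I[c])
G={'100':(.4425,.137,.04),'80':(.477,.049,-.025),'60':(.4355,-.137,.2)}
for L in sys.argv[2:]:
    g=G[L];h=HT[int(L)];M={}
    for c in I:
        pc=proj(np.array([[g[0],g[1],h/2]]),c)[0]
        try:
            M[c],ce,st=comp(I[c],pc)
            if np.hypot(*(ce-pc))>16: print(L,c,'far',ce,pc)
        except ValueError: print(L,c,'none')
    print(L,*fit([cb(int(L)/1e3,.036,0,h)],M,g),*(fit([cb(int(L)/1e3,.036,0,h)],{'top':M['top']},g)))
E
python3 look.py a 100 80 60
python3 - <<'E'
from pl import *
plan([(.64,.0,.25,64.3,.2,0),(.6625,-.160,.22,64.3,.2,0)],vmax=.038)
E
```

```text
100 [0.4431 0.1362 0.0382] 0.8637684813894291 [0.4414 0.1355 0.0385] 0.8703286935471669
80 [ 0.4776  0.0496 -0.0281] 0.7917908335754646 [0.4764 0.0491 0.023 ] 0.7205630735728729
60 top far [265.3991 237.2294] [325.0724 246.3845]
60 [ 0.4371 -0.1355  0.2732] 0.4498588442876048 [ 0.4355 -0.137   0.2   ] 0.0
from [0.6773 0.1449 0.2197] yaw 84.8 f [ 0.4 -0.1 -0.6] w 0.043 t 10.8
[[0, 0, 0.68, 0.005, -0.03, -0.006, 0.2], [0, 0, 0.69, 0.003, -0.03, -0.006, 0.2], [0, 0, 0.68, 0, -0.03, -0.006, 0.2], [0, 0, 0.68, -0.002, -0.029, -0.006, 0.2], [0, 0, 0.69, -0.003, -0.03, -0.006, 0.2], [0, 0, 0, -0.018, -0.027, 0.006, 0.2], [0, 0, 0, -0.018, -0.027, 0.006, 0.2], [0, 0, 0, -0.018, -0.027, 0.006, 0.2]]
[[0, 0, 0, -0.018, -0.027, 0.006, 0.2], [0, 0, 0, -0.018, -0.026, 0.006, 0.2], [0, 0, 0, 0, 0, 0, 0.2], [0, 0, 0, 0, 0, 0, 0.2], [0, 0, 0, 0, 0, 0, 0.2], [0, 0, 0, 0, 0, 0, 0.2], [0, 0, 0, 0, 0, 0, 0.2], [0, 0, 0, 0, 0, 0, 0.2]]
end [ 0.6627 -0.1599  0.2197] 64.29
```

View pics/side_a.png

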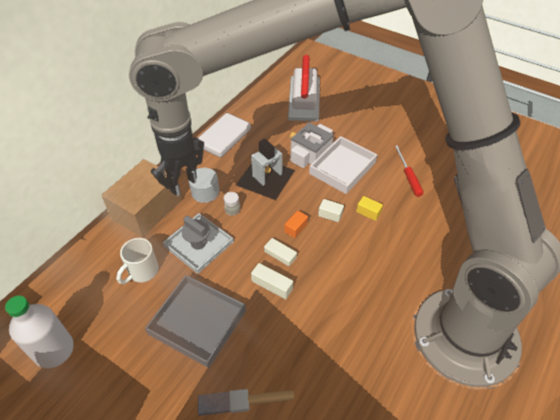

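The side view shows the strainer standing in the tray (197,240), slabs in place, and the gauge on its mat (267,160). On to the gauge.

Run:
```python
from pl import *
plan([(.645,.0,.24,75,.3,0),(.6625,-.160,.20,75,.3,0)],vmax=.04)
```

```text
from [0.6773 0.1449 0.2197] yaw 84.8 f [ 0.4 -0.1 -0.6] w 0.043 t 10.8
[[0, 0, 0.41, 0.005, -0.037, -0.005, 0.3], [0, 0, 0.41, 0.003, -0.037, -0.005, 0.3], [0, 0, 0.41, 0.002, -0.037, -0.005, 0.3], [0, 0, 0.41, 0, -0.037, -0.005, 0.3], [0, 0, 0, -0.012, -0.03, 0.008, 0.3], [0, 0, 0, -0.012, -0.03, 0.008, 0.3], [0, 0, 0, -0.012, -0.03, 0.008, 0.3], [0, 0, 0, -0.011, -0.03, 0.008, 0.3]]
[[0, 0, 0, -0.012, -0.03, 0.008, 0.3], [0, 0, 0, 0, 0, 0, 0.3], [0, 0, 0, 0, 0, 0, 0.3], [0, 0, 0, 0, 0, 0, 0.3], [0, 0, 0, 0, 0, 0, 0.3], [0, 0, 0, 0, 0, 0, 0.3], [0, 0, 0, 0, 0, 0, 0.3], [0, 0, 0, 0, 0, 0, 0.3]]
end [ 0.6626 -0.1601  0.1997] 74.97
```

Emit:
{"op": "apply_moves", "data": {"moves": [[0,0,0.41,0.005,-0.037,-0.005,0.3],[0,0,0.41,0.003,-0.037,-0.005,0.3],[0,0,0.41,0.002,-0.037,-0.005,0.3],[0,0,0.41,0,-0.037,-0.005,0.3],[0,0,0,-0.012,-0.03,0.008,0.3],[0,0,0,-0.012,-0.03,0.008,0.3],[0,0,0,-0.012,-0.03,0.008,0.3],[0,0,0,-0.011,-0.03,0.008,0.3]]}}

```text
clock: 11.45
tcp_pos: [0.6554, -0.1322, 0.1991]
orientation: [0.411, 3.114, -0.001]
contact_force: [0.6, 0.9, 0.5]
grip_width: 0.0556
gripper_force: 0.0
```

Emit:
{"op": "apply_moves", "data": {"moves": [[0,0,0,-0.012,-0.03,0.008,0.3],[0,0,0,0,0,0,0.3],[0,0,0,0,0,0,0.3],[0,0,0,0,0,0,0.3],[0,0,0,0,0,0,0.3],[0,0,0,0,0,0,0.3],[0,0,0,0,0,0,0.3],[0,0,0,0,0,0,0.3]]}}

```text
clock: 12.12
tcp_pos: [0.6593, -0.1615, 0.1917]
orientation: [0.408, 3.114, 0.0]
contact_force: [1.1, 0.1, 0.1]
grip_width: 0.0555
gripper_force: 0.0
```

Run:
```python
from pl import *
plan([(.6625,-.160,.095,75,.3,0)],vmax=.03)
```

```text
from [ 0.6593 -0.1615  0.1917] yaw 75.1 f [1.1 0.1 0.1] w 0.0555 t 12.1
[[0, 0, 0, -0.001, 0.001, 0.024, 0.3], [0, 0, 0, -0.001, 0, 0.024, 0.3], [0, 0, 0.01, 0, 0.001, 0.024, 0.3], [0, 0, 0, -0.001, 0, 0.025, 0.3], [0, 0, 0, 0, 0, 0, 0.3], [0, 0, 0, 0, 0, 0, 0.3], [0, 0, 0, 0, 0, 0, 0.3], [0, 0, 0, 0, 0, 0, 0.3]]
end [ 0.6627 -0.1603  0.0947] 75.0
```

Emit:
{"op": "apply_moves", "data": {"moves": [[0,0,0,-0.001,0,0.024,0.3],[0,0,0,-0.001,0,0.024,0.3],[0,0,0,-0.001,0.001,0.024,0.3],[0,0,0,0,0,0.022,0.3],[0,0,0,0,0,0,0.3],[0,0,0,0,0,0,0.3],[0,0,0,0,0,0,-1],[0,0,0,0,0,0,-1]], "grip_force": 60}}

```text
clock: 12.78
tcp_pos: [0.6636, -0.1622, 0.0994]
orientation: [0.41, 3.112, -0.0]
contact_force: [-0.2, -0.8, 0.3]
grip_width: 0.0327
gripper_force: 0.0
```

Emit:
{"op": "apply_moves", "data": {"moves": [[0,0,0,0,0,0,-1],[0,0,0,0,0,0,-1],[0,0,0,0,0,0,-1],[0,0,0,0,0,0,-1],[0,0,0,0,0,0,-1],[0,0,0,0,0,0,-1],[0,0,0,0,0,0,-1],[0,0,0,0,0,0,-1]]}}

```text
clock: 13.45
tcp_pos: [0.6636, -0.1622, 0.0994]
orientation: [0.41, 3.112, -0.0]
contact_force: [0.5, 0.0, 6.8]
grip_width: 0.0233
gripper_force: 60.4
```

```bash
python3 look.py b 100 80 60
python3 - <<'E'
from pl import *
o=telemetry.get_obs();print(o['moment'])
plan([(.6625,-.160,.26,75,-1,0),(.55,.0,.26,91,-1,0),(.443,.1365,.20,92.2,-1,0)],vmax=.036)
E
```

```text
100 [0.4433 0.1373 0.0604] 0.8559531861445892 [0.4419 0.1357 0.0603] 0.8666427877953831
80 [ 0.4768  0.0496 -0.0299] 0.871416014277397 [ 0.475   0.0491 -0.0176] 0.8916083916083914
60 [ 0.4352 -0.137   0.1843] 0.8672476455191245 [ 0.434  -0.1377  0.2252] 0.885770695247497
[-0.0274  0.1328 -0.0332]
from [ 0.6636 -0.1621  0.0994] yaw 75.0 f [-0.7  0.1  6.6] w 0.0234 t 13.6
[[0, 0, 0, 0, 0, -0.032, -1.0], [0, 0, 0, 0, 0, -0.032, -1.0], [0, 0, 0, 0.001, 0.001, -0.032, -1.0], [0, 0, 0, 0, 0, -0.032, -1.0], [0, 0, 0, 0.001, 0.001, -0.033, -1.0], [0, 0, -0.44, 0.025, 0.021, 0, -1.0], [0, 0, -0.45, 0.024, 0.022, 0, -1.0], [0, 0, -0.44, 0.023, 0.023, 0, -1.0]]
[[0, 0, -0.45, 0.022, 0.024, 0, -1.0], [0, 0, -0.44, 0.02, 0.025, 0, -1.0], [0, 0, -0.45, 0.02, 0.026, 0, -1.0], [0, 0, -0.03, 0.017, 0.023, 0.01, -1.0], [0, 0, -0.04, 0.017, 0.023, 0.01, -1.0], [0, 0, -0.03, 0.017, 0.023, 0.01, -1.0], [0, 0, -0.03, 0.017, 0.023, 0.01, -1.0], [0, 0, -0.04, 0.018, 0.024, 0.01, -1.0]]
[[0, 0, -0.03, 0.017, 0.023, 0.01, -1.0], [0, 0, 0, 0, 0, 0, -1.0], [0, 0, 0, 0, 0, 0, -1.0], [0, 0, 0, 0, 0, 0, -1.0], [0, 0, 0, 0, 0, 0, -1.0], [0, 0, 0, 0, 0, 0, -1.0], [0, 0, 0, 0, 0, 0, -1.0], [0, 0, 0, 0, 0, 0, -1.0]]
end [0.4431 0.136  0.2004] 92.21
```

Emit:
{"op": "apply_moves", "data": {"moves": [[0,0,0,0,0,-0.032,-1],[0,0,0,0,0,-0.032,-1],[0,0,0,0.001,0.001,-0.032,-1],[0,0,0,0,0,-0.032,-1],[0,0,0,0.001,0.001,-0.033,-1],[0,0,-0.45,0.025,0.021,0,-1],[0,0,-0.45,0.024,0.022,0,-1],[0,0,-0.45,0.023,0.023,0,-1]]}}

```text
clock: 14.22
tcp_pos: [0.6034, -0.0794, 0.2584]
orientation: [-0.188, -3.136, 0.0]
contact_force: [0.4, 0.3, -4.3]
grip_width: 0.0232
gripper_force: 59.2
```

Emit:
{"op": "apply_moves", "data": {"moves": [[0,0,-0.45,0.022,0.024,0,-1],[0,0,-0.45,0.02,0.025,0,-1],[0,0,-0.45,0.02,0.026,0,-1],[0,0,-0.05,0.017,0.023,0.01,-1],[0,0,-0.05,0.017,0.023,0.01,-1],[0,0,-0.05,0.017,0.023,0.01,-1],[0,0,-0.05,0.017,0.023,0.01,-1],[0,0,-0.05,0.018,0.024,0.01,-1]]}}

```text
clock: 14.88
tcp_pos: [0.4572, 0.1129, 0.2077]
orientation: [0.073, -3.14, 0.002]
contact_force: [-0.1, 1.0, -4.3]
grip_width: 0.0228
gripper_force: 59.3
```

Emit:
{"op": "apply_moves", "data": {"moves": [[0,0,0,0.017,0.023,0.01,-1],[0,0,0,0,0,0,-1],[0,0,0,0,0,0,-1],[0,0,0,0,0,0,-1],[0,0,0,0,0,0,-1],[0,0,0,0,0,0,-1],[0,0,0,0,0,0,-1],[0,0,0,0,0,0,-1]]}}

```text
clock: 15.55
tcp_pos: [0.441, 0.1344, 0.1984]
orientation: [-0.071, 3.141, 0.0]
contact_force: [-0.2, -0.1, -4.9]
grip_width: 0.0231
gripper_force: 59.7
```

Run:
```python
from pl import *
plan([(.443,.1368,.15,92.7,-1,0),(.443,.1368,.098,92.7,-1,3)],vmax=.02)
import cv2;from h import grab_frame
im=grab_frame('side');cv2.imwrite('pics/s2.png',cv2.resize(im[130:330,180:380],(600,600),interpolation=cv2.INTER_CUBIC))
```

```text
from [0.441  0.1344 0.1984] yaw 92.6 f [-0.2 -0.1 -4.9] w 0.0231 t 15.6
[[0, 0, -0.01, -0.001, 0.001, 0.016, -1.0], [0, 0, 0, -0.001, 0.001, 0.016, -1.0], [0, 0, -0.01, 0, 0, 0.016, -1.0], [0, 0, 0, 0, 0, 0.017, -1.0], [0, 0, 0, 0, 0, 0.018, -1.0], [0, 0, 0, 0, 0, 0.017, -1.0], [0, 0, 0, 0, 0, 0, -1.0], [0, 0, 0, 0, 0, 0, -1.0]]
[[0, 0, 0, 0, 0, 0, -1.0], [0, 0, 0, 0, 0, 0, -1.0], [0, 0, 0, 0, 0, 0, -1.0], [0, 0, 0, 0, 0, 0, -1.0], [0, 0, 0, 0, 0, 0, -1.0], [0, 0, 0, 0, 0, 0, -1.0], [0, 0, 0, 0, 0, 0, -1.0], [0, 0, 0, 0, 0, 0, -1.0]]
end [0.4429 0.1365 0.0984] 92.73
```

View pics/s2.png

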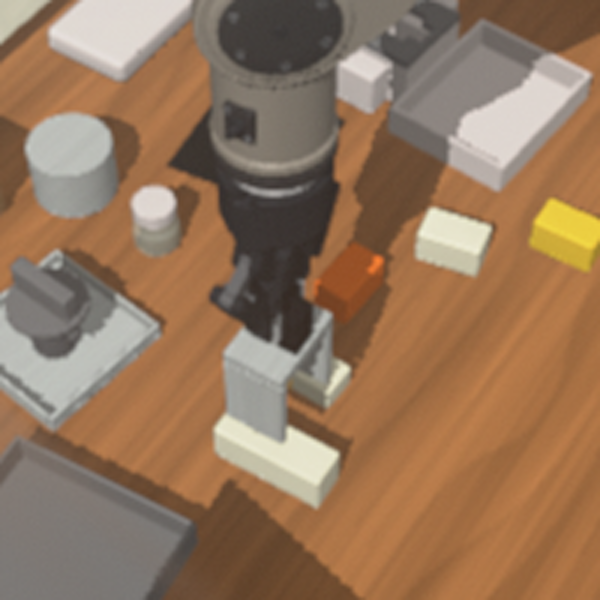

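The gauge hangs upright above the 100 mm slab, legs parallel to it. Lowering.

Emit:
{"op": "apply_moves", "data": {"moves": [[0,0,0,-0.001,0.001,0.016,-1],[0,0,0,-0.001,0.001,0.016,-1],[0,0,0,0,0,0.016,-1],[0,0,0,0,0,0.017,-1],[0,0,0,0,0,0.018,-1],[0,0,0,0,0,0.014,-1],[0,0,0,0,0,0,-1],[0,0,0,0,0,0,-1]]}}

```text
clock: 16.27
tcp_pos: [0.4422, 0.1369, 0.1011]
orientation: [0.073, -3.139, 0.0]
contact_force: [-0.9, -0.4, -3.1]
grip_width: 0.0233
gripper_force: 59.9
```

Emit:
{"op": "apply_moves", "data": {"moves": [[0,0,0,0,0,0.001,-1],[0,0,0,0,0,0.001,-1],[0,0,0,0,0,0.001,-1],[0,0,0,0,0,0.001,-1],[0,0,0,0,0,0,-1],[0,0,0,0,0,0,-1],[0,0,0,0,0,0,-1],[0,0,0,0,0,0,-1]]}}

```text
clock: 16.93
tcp_pos: [0.4427, 0.137, 0.0974]
orientation: [-0.073, 3.14, 0.0]
contact_force: [-0.0, 0.1, -4.1]
grip_width: 0.0234
gripper_force: 59.8
```

Emit:
{"op": "apply_moves", "data": {"moves": [[0,0,0,0,0,0.001,-1],[0,0,0,0,0,0,-1],[0,0,0,0,0,0.001,-1],[0,0,0,0,0,0,-1],[0,0,0,0,0,0,-1],[0,0,0,0,0,0,-1],[0,0,0,0,0,0,-1],[0,0,0,0,0,0,-1]]}}

```text
clock: 17.6
tcp_pos: [0.4431, 0.1373, 0.0962]
orientation: [-0.073, 3.139, -0.001]
contact_force: [-0.1, -0.4, 8.2]
grip_width: 0.0231
gripper_force: 61.4
```

Run:
```python
from pl import *
o=telemetry.get_obs();print(o['contact_force'],o['moment'],o['tcp_pos'],o.keys())
import cv2;from h import grab_frame
im=grab_frame('side');cv2.imwrite('pics/s3.png',cv2.resize(im[210:310,220:330],(770,600)[:2],interpolation=cv2.INTER_CUBIC))
```

```text
[-0.1369 -0.4433  8.1837] [-0.364   0.4299 -0.047 ] [0.4431 0.1373 0.0962] dict_keys(['clock', 'joints', 'qvel', 'tau', 'tcp_pos', 'orientation', 'contact_force', 'moment', 'gripper_force', 'grip_width'])
```

View pics/s3.png

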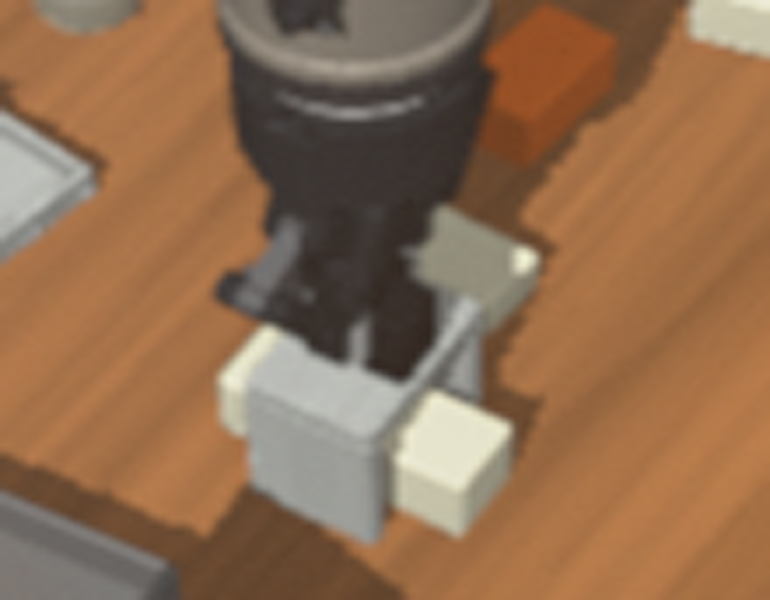

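The gauge stands over the 100 mm slab with both legs down (+8 N, TCP z .096). Next is the 80 mm slab.

Run:
```python
from pl import *
plan([(.443,.137,.17,92.6,-1,0),(.4768,.0495,.17,88.4,-1,4),(.4768,.0495,.102,88.4,-1,0)],vmax=.02)
```

```text
from [0.4431 0.1373 0.0962] yaw 92.7 f [-2.6 -1.1  8.5] w 0.023 t 17.6
[[0, 0, 0, 0, 0, -0.018, -1.0], [0, 0, 0.01, 0, 0, -0.019, -1.0], [0, 0, 0, 0, 0, -0.018, -1.0], [0, 0, 0, 0, 0, -0.019, -1.0], [0, 0, 0.14, -0.006, -0.018, 0, -1.0], [0, 0, 0.14, -0.006, -0.018, 0, -1.0], [0, 0, 0.14, -0.006, -0.018, 0, -1.0], [0, 0, 0.14, -0.007, -0.017, 0, -1.0]]
[[0, 0, 0.14, -0.007, -0.017, 0, -1.0], [0, 0, 0, 0, 0, 0, -1.0], [0, 0, 0, 0, 0, 0, -1.0], [0, 0, 0, 0, 0, 0, -1.0], [0, 0, 0, 0, 0, 0, -1.0], [0, 0, 0, 0, 0, 0.017, -1.0], [0, 0, 0, 0, 0, 0.017, -1.0], [0, 0, 0, 0, 0, 0.017, -1.0]]
[[0, 0, 0, 0, 0, 0.017, -1.0], [0, 0, 0, 0, 0, 0, -1.0], [0, 0, 0, 0, 0, 0, -1.0], [0, 0, 0, 0, 0, 0, -1.0], [0, 0, 0, 0, 0, 0, -1.0], [0, 0, 0, 0, 0, 0, -1.0], [0, 0, 0, 0, 0, 0, -1.0], [0, 0, 0, 0, 0, 0, -1.0]]
end [0.4766 0.0498 0.1022] 88.41
```

Emit:
{"op": "apply_moves", "data": {"moves": [[0,0,0,0,0,-0.018,-1],[0,0,0,0,0,-0.019,-1],[0,0,0,0,0,-0.019,-1],[0,0,0,0,0,-0.019,-1],[0,0,0.14,-0.006,-0.018,0,-1],[0,0,0.14,-0.006,-0.018,0,-1],[0,0,0.14,-0.006,-0.018,0,-1],[0,0,0.14,-0.007,-0.017,0,-1]]}}

```text
clock: 18.32
tcp_pos: [0.4687, 0.0654, 0.1699]
orientation: [-0.02, -3.14, 0.001]
contact_force: [0.0, -0.7, -4.3]
grip_width: 0.0231
gripper_force: 60.0
```

Emit:
{"op": "apply_moves", "data": {"moves": [[0,0,0.14,-0.007,-0.017,0,-1],[0,0,0,0,0,0,-1],[0,0,0,0,0,0,-1],[0,0,0,0,0,0,-1],[0,0,0,0,0,0,-1],[0,0,0,0,0,0,-1],[0,0,0,0,0,0,-1],[0,0,0,0,0,0,-1]]}}

```text
clock: 18.98
tcp_pos: [0.4759, 0.05, 0.1703]
orientation: [-0.04, -3.141, 0.0]
contact_force: [0.1, 1.2, -3.5]
grip_width: 0.0227
gripper_force: 60.0
```

```bash
cat > side.py <<'E'
# side-only fit of slabs (arm hides top view)
import sys
from h import *
im=grab_frame('side')
G={'100':(.4433,.137,.05),'80':(.477,.049,-.03),'60':(.4355,-.137,.19)}
for L in sys.argv[1:]:
    g=G[L];h=HT[int(L)];pc=proj(np.array([[g[0],g[1],h/2]]),'side')[0];m,ce,st=comp(im,pc)
    print(L,ce,pc,st,*fit([cb(int(L)/1e3,.036,0,h)],{'side':m},g))
E
python3 side.py 100 80 60
python3 - <<'E'
from pl import *
plan([(.4768,.0495,.098,88.4,-1,0)],vmax=.02)
E
```

```text
100 [270.7567 279.8535] [272.0533 280.5989] [251 263  42  36 785] [0.4439 0.137  0.0368] 0.8751827245432982
80 [280.7039 253.4749] [280.5212 251.1318] [264 244  33  22 358] [ 0.4786  0.0505 -0.0173] 0.6461179135112181
60 [330.0374 209.7805] [331.0911 209.7928] [318 199  26  23 401] [ 0.4373 -0.135   0.2461] 0.8999840978161001
from [0.476  0.0499 0.1703] yaw 88.5 f [ 0.2  0.  -4.2] w 0.0233 t 19.0
[[0, 0, 0, 0, 0, 0.018, -1.0], [0, 0, 0.01, 0, 0, 0.018, -1.0], [0, 0, 0, 0, 0, 0.018, -1.0], [0, 0, 0.01, -0.001, 0, 0.018, -1.0], [0, 0, 0, 0, 0, 0, -1.0], [0, 0, 0, 0, 0, 0, -1.0], [0, 0, 0, 0, 0, 0, -1.0], [0, 0, 0, 0, 0, 0, -1.0]]
end [0.477  0.0498 0.0983] 88.4
```

Slabs unmoved. Lowering over the 80 mm slab.

Emit:
{"op": "apply_moves", "data": {"moves": [[0,0,0,0,0,0.018,-1],[0,0,0,0,0,0.018,-1],[0,0,0,0,0,0.018,-1],[0,0,0,-0.001,0,0.016,-1],[0,0,0,0,0,0.002,-1],[0,0,0,0,0,0,-1],[0,0,0,0,0,0.001,-1],[0,0,0,0,0,0,-1]]}}

```text
clock: 19.7
tcp_pos: [0.4776, 0.0497, 0.0981]
orientation: [0.042, 3.14, 0.0]
contact_force: [0.5, 0.6, -2.9]
grip_width: 0.0228
gripper_force: 60.1
```

Emit:
{"op": "apply_moves", "data": {"moves": [[0,0,0,0,0,0.001,-1],[0,0,0,0,0,0,-1],[0,0,0,0,0,0.001,-1],[0,0,0,0,0,0,-1],[0,0,0,0,0,0,-1],[0,0,0,0,0,0,-1],[0,0,0,0,0,0,-1],[0,0,0,0,0,0,-1]]}}

```text
clock: 20.37
tcp_pos: [0.478, 0.0498, 0.0962]
orientation: [0.042, 3.139, -0.0]
contact_force: [0.6, 0.2, 6.0]
grip_width: 0.0231
gripper_force: 61.3
```

Run:
```python
from pl import *
print(telemetry.get_obs()['contact_force'])
plan([(.4775,.0497,.1,88.5,-1,0),(.4775,.0497,.175,88.5,-1,0),(.4365,-.1362,.175,101.7,-1,4)],vmax=.025)
```

```text
[0.5771 0.2136 6.0062]
from [0.478  0.0498 0.0962] yaw 88.5 f [0.6 0.2 6. ] w 0.0231 t 20.4
[[0, 0, 0, 0, 0, -0.004, -1.0], [0, 0, 0, 0, 0, -0.025, -1.0], [0, 0, 0, 0, 0, -0.025, -1.0], [0, 0, 0, 0, 0, -0.025, -1.0], [0, 0, -0.28, 0.005, -0.023, 0, -1.0], [0, 0, -0.27, 0.005, -0.023, 0, -1.0], [0, 0, -0.28, 0.006, -0.023, 0, -1.0], [0, 0, -0.27, 0.007, -0.023, 0, -1.0]]
[[0, 0, -0.28, 0.007, -0.023, 0, -1.0], [0, 0, -0.27, 0.008, -0.023, 0, -1.0], [0, 0, -0.28, 0.008, -0.022, 0, -1.0], [0, 0, -0.27, 0.009, -0.022, 0, -1.0], [0, 0, 0, 0, 0, 0, -1.0], [0, 0, 0, 0, 0, 0, -1.0], [0, 0, 0, 0, 0, 0, -1.0], [0, 0, 0, 0, 0, 0, -1.0]]
end [ 0.4367 -0.1362  0.1752] 101.68
```

Emit:
{"op": "apply_moves", "data": {"moves": [[0,0,0,0,0,0,-1],[0,0,0,0,0,-0.005,-1],[0,0,0,0,0,-0.025,-1],[0,0,0,0,0,-0.025,-1],[0,0,0,0,0,-0.025,-1],[0,0,-0.28,0.005,-0.023,0,-1],[0,0,-0.27,0.005,-0.023,0,-1],[0,0,-0.28,0.006,-0.023,0,-1]]}}

```text
clock: 21.03
tcp_pos: [0.4607, -0.0203, 0.1756]
orientation: [-0.099, 3.14, -0.001]
contact_force: [0.4, -0.5, -4.1]
grip_width: 0.023
gripper_force: 60.3
```

Emit:
{"op": "apply_moves", "data": {"moves": [[0,0,-0.27,0.007,-0.023,0,-1],[0,0,-0.28,0.007,-0.023,0,-1],[0,0,-0.27,0.008,-0.023,0,-1],[0,0,-0.28,0.008,-0.022,0,-1],[0,0,-0.27,0.009,-0.022,0,-1],[0,0,0,0,0,0,-1],[0,0,0,0,0,0,-1],[0,0,0,0,0,0,-1]]}}

```text
clock: 21.7
tcp_pos: [0.4354, -0.136, 0.1752]
orientation: [0.319, -3.125, -0.001]
contact_force: [-1.0, 0.0, -4.4]
grip_width: 0.0231
gripper_force: 60.3
```

```bash
python3 look.py c 100 80; python3 side.py 60
python3 - <<'E'
from pl import *
plan([(.4365,-.1362,.099,101.7,-1,0)],vmax=.02)
E
```

```text
100 [0.4428 0.1369 0.0701] 0.8554707915643462 [0.4414 0.1355 0.0385] 0.8679173916332551
80 [ 0.477   0.0496 -0.026 ] 0.8712580156354199 [ 0.475   0.0491 -0.0176] 0.8916083916083914
60 [329.927  211.6032] [331.0911 209.7928] [318 203  26  19 315] [ 0.4364 -0.1328  0.3006] 0.7059151489406892
from [ 0.4359 -0.1353  0.1753] yaw 101.8 f [-0.1  0.2 -4.8] w 0.0233 t 21.9
[[0, 0, 0, 0, 0, 0.019, -1.0], [0, 0, 0.01, 0, 0, 0.019, -1.0], [0, 0, 0, 0, 0, 0.019, -1.0], [0, 0, 0, 0, -0.001, 0.019, -1.0], [0, 0, 0, 0, 0, 0, -1.0], [0, 0, 0, 0, 0, 0, -1.0], [0, 0, 0, 0, 0, 0, -1.0], [0, 0, 0, 0, 0, 0, -1.0]]
end [ 0.4361 -0.1363  0.0993] 101.72
```

Run:
```python
import cv2
im=cv2.imread('pics/side_c.png');cv2.imwrite('pics/s4.png',cv2.resize(im[130:310,230:410],(600,600),interpolation=cv2.INTER_CUBIC))
```

```text
(no output)
```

View pics/s4.png

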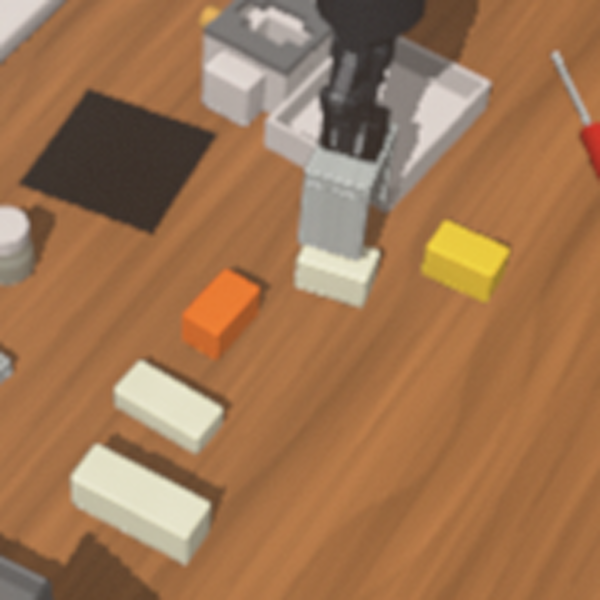

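The gauge is above the white 60 mm slab (340,275 in crop); the other slabs are undisturbed. Lowering.

Emit:
{"op": "apply_moves", "data": {"moves": [[0,0,0,0,0,0.019,-1],[0,0,0,0,0,0.019,-1],[0,0,0,0,0,0.019,-1],[0,0,0,0,-0.001,0.019,-1],[0,0,0,0,0,0.002,-1],[0,0,0,0,0,0,-1],[0,0,0,0,0,0.001,-1],[0,0,0,0,0,0,-1]]}}

```text
clock: 22.52
tcp_pos: [0.4363, -0.137, 0.0967]
orientation: [-0.321, 3.125, -0.0]
contact_force: [0.3, 0.5, -3.0]
grip_width: 0.023
gripper_force: 61.2
```

Emit:
{"op": "apply_moves", "data": {"moves": [[0,0,0,0,0,0.001,-1],[0,0,0,0,0,0,-1],[0,0,0,0,0,0.001,-1],[0,0,0,0,0,0,-1],[0,0,0,0,0,0,-1],[0,0,0,0,0,0,-1],[0,0,0,0,0,0,-1],[0,0,0,0,0,0,-1]]}}

```text
clock: 23.18
tcp_pos: [0.437, -0.1373, 0.0958]
orientation: [-0.319, 3.124, -0.002]
contact_force: [-1.8, 0.2, 12.6]
grip_width: 0.023
gripper_force: 63.5
```

Run:
```python
from pl import *
from h import *
o=telemetry.get_obs();print(o['contact_force'],o['tcp_pos'])
im=cv2.imread('pics/side_c.png');g=cv2.cvtColor(im,cv2.COLOR_BGR2HSV)[...,2]<60
n,l,st,ce=cv2.connectedComponentsWithStats(g.astype(np.uint8));k=l[185,266];print(st[k],ce[k])
print('mat side',*fit([cb(.13,.13,0,.003)],{'side':l==k},[.661,-.15,.13]))
plan([(.4365,-.1362,.18,101.7,-1,0),(.660,-.151,.2,97.5,-1,0)],vmax=.025)
```

```text
[-1.8268  0.2124 12.6276] [ 0.437  -0.1373  0.0958]
[     0      0    560    420 233299] [278.0443 209.6906]
mat side [0.1508 0.2451 3.73  ] 0.016353515546699393
from [ 0.437  -0.1373  0.0958] yaw 101.7 f [-1.8  0.2 12.6] w 0.023 t 23.2
[[0, 0, 0, 0, 0, -0.021, -1.0], [0, 0, 0, 0, 0, -0.021, -1.0], [0, 0, 0, 0, 0.001, -0.021, -1.0], [0, 0, 0, 0, 0, -0.021, -1.0], [0, 0, 0.08, -0.024, -0.007, -0.002, -1.0], [0, 0, 0.07, -0.024, -0.006, -0.002, -1.0], [0, 0, 0.08, -0.024, -0.006, -0.002, -1.0], [0, 0, 0.08, -0.024, -0.006, -0.002, -1.0]]
[[0, 0, 0.08, -0.024, -0.006, -0.002, -1.0], [0, 0, 0.07, -0.024, -0.006, -0.003, -1.0], [0, 0, 0.08, -0.024, -0.005, -0.002, -1.0], [0, 0, 0.08, -0.025, -0.005, -0.003, -1.0], [0, 0, 0.08, -0.024, -0.005, -0.002, -1.0], [0, 0, 0, 0, 0, 0, -1.0], [0, 0, 0, 0, 0, 0, -1.0], [0, 0, 0, 0, 0, 0, -1.0]]
end [ 0.6596 -0.1506  0.1998] 97.48
```

Seated (12.6 N up). Returning the gauge to its mat.

Emit:
{"op": "apply_moves", "data": {"moves": [[0,0,0,0,0,-0.021,-1],[0,0,0,0,0,-0.021,-1],[0,0,0,0,0,-0.021,-1],[0,0,0,0,0,-0.021,-1],[0,0,0.08,-0.024,-0.007,-0.002,-1],[0,0,0.08,-0.024,-0.006,-0.002,-1],[0,0,0.08,-0.024,-0.006,-0.002,-1],[0,0,0.08,-0.024,-0.006,-0.002,-1]]}}

```text
clock: 23.85
tcp_pos: [0.5355, -0.1444, 0.1864]
orientation: [0.265, -3.13, 0.001]
contact_force: [1.0, -0.1, -4.0]
grip_width: 0.0228
gripper_force: 61.0
```

Emit:
{"op": "apply_moves", "data": {"moves": [[0,0,0.08,-0.024,-0.006,-0.002,-1],[0,0,0.08,-0.024,-0.006,-0.003,-1],[0,0,0.08,-0.024,-0.005,-0.002,-1],[0,0,0.08,-0.025,-0.005,-0.003,-1],[0,0,0.08,-0.024,-0.005,-0.002,-1],[0,0,0,0,0,0,-1],[0,0,0,0,0,0,-1],[0,0,0,0,0,0,-1]]}}

```text
clock: 24.52
tcp_pos: [0.6576, -0.152, 0.1974]
orientation: [0.202, -3.133, -0.0]
contact_force: [-0.2, 0.0, -4.5]
grip_width: 0.023
gripper_force: 61.0
```

Run:
```python
from pl import *
plan([(.660,-.151,.104,97.5,-1,0)],vmax=.025)
```

```text
from [ 0.6576 -0.152   0.1974] yaw 97.4 f [-0.2  0.  -4.5] w 0.023 t 24.5
[[0, 0, -0.01, -0.001, 0, 0.023, -1.0], [0, 0, 0, 0, 0, 0.023, -1.0], [0, 0, -0.01, -0.001, 0, 0.024, -1.0], [0, 0, 0, -0.001, 0.001, 0.023, -1.0], [0, 0, 0, 0, 0, 0, -1.0], [0, 0, 0, 0, 0, 0, -1.0], [0, 0, 0, 0, 0, 0, -1.0], [0, 0, 0, 0, 0, 0, -1.0]]
end [ 0.6604 -0.1506  0.1044] 97.49
```

Emit:
{"op": "apply_moves", "data": {"moves": [[0,0,0,-0.001,0,0.023,-1],[0,0,0,0,0,0.023,-1],[0,0,0,-0.001,0,0.024,-1],[0,0,0,-0.001,0.001,0.023,-1],[0,0,0,0,0,0.002,-1],[0,0,0,0,0,0.001,-1],[0,0,0,0,0,0,-1],[0,0,0,0,0,0,-1]]}}

```text
clock: 25.18
tcp_pos: [0.662, -0.1506, 0.1039]
orientation: [-0.201, 3.133, -0.001]
contact_force: [-0.5, 0.6, -4.4]
grip_width: 0.0229
gripper_force: 61.0
```

Emit:
{"op": "apply_moves", "data": {"moves": [[0,0,0,0,0,0.001,-1],[0,0,0,0,0,0,-1],[0,0,0,0,0,0.001,-1],[0,0,0,0,0,0,-1],[0,0,0,0,0,0,-1],[0,0,0,0,0,0,-1],[0,0,0,0,0,0,-1],[0,0,0,0,0,0,-1]]}}

```text
clock: 25.85
tcp_pos: [0.6615, -0.1504, 0.1003]
orientation: [0.202, -3.135, -0.0]
contact_force: [0.0, 0.5, -3.9]
grip_width: 0.023
gripper_force: 61.0
```

Emit:
{"op": "apply_moves", "data": {"moves": [[0,0,0,0,0,0.001,-1],[0,0,0,0,0,0,-1],[0,0,0,0,0,0.001,-1],[0,0,0,0,0,0,-1],[0,0,0,0,0,0,-1],[0,0,0,0,0,0,-1],[0,0,0,0,0,0,0.3],[0,0,0,0,0,0,0.3]]}}

```text
clock: 26.52
tcp_pos: [0.6618, -0.1504, 0.0984]
orientation: [-0.202, 3.134, 0.0]
contact_force: [-0.3, -0.5, 0.4]
grip_width: 0.0465
gripper_force: 0.0
```

Emit:
{"op": "apply_moves", "data": {"moves": [[0,0,0,0,0,0,0.3],[0,0,0,0,0,0,0.3],[0,0,0,0,0,0,0.3],[0,0,0,0,0,0,0.3],[0,0,0,0,0,-0.02,0.3],[0,0,0,0,0,-0.035,0.3],[0,0,0,0,0,-0.035,0.3],[0,0,0,0,0,-0.03,0.3]]}}

```text
clock: 27.18
tcp_pos: [0.6617, -0.1502, 0.2204]
orientation: [-0.202, 3.134, 0.0]
contact_force: [1.0, -0.1, -0.3]
grip_width: 0.056
gripper_force: 0.0
```

```bash
python3 look.py d 100 80 60
python3 - <<'E'
from pl import *
plan([(.55,.03,.22,92.5,.3,0),(.4432,.1368,.15,92.5,.3,0)],vmax=.04)
E
```

```text
100 [0.4428 0.1369 0.0701] 0.8572152137836908 [0.4419 0.1357 0.0603] 0.8666427877953831
80 [ 0.477   0.0496 -0.026 ] 0.8712580156354199 [ 0.475   0.0491 -0.0176] 0.8916083916083914
60 [ 0.4357 -0.1369  0.2266] 0.8598374154381101 [ 0.4337 -0.1387  0.187 ] 0.8851549806274216
from [ 0.6648 -0.1499  0.2247] yaw 97.4 f [0.8 0.8 0.5] w 0.0556 t 27.3
[[0, 0, 0.13, 0.015, 0.032, 0.001, 0.3], [0, 0, 0.14, 0.016, 0.032, 0.001, 0.3], [0, 0, 0.13, 0.016, 0.032, 0.001, 0.3], [0, 0, 0.14, 0.016, 0.032, 0.001, 0.3], [0, 0, 0.13, 0.017, 0.031, 0, 0.3], [0, 0, 0.14, 0.018, 0.031, 0.001, 0.3], [0, 0, 0, 0.02, 0.022, 0.014, 0.3], [0, 0, 0, 0.02, 0.022, 0.014, 0.3]]
[[0, 0, 0, 0.021, 0.022, 0.014, 0.3], [0, 0, 0, 0.02, 0.023, 0.014, 0.3], [0, 0, 0, 0.021, 0.022, 0.014, 0.3], [0, 0, 0, 0, 0, 0, 0.3], [0, 0, 0, 0, 0, 0, 0.3], [0, 0, 0, 0, 0, 0, 0.3], [0, 0, 0, 0, 0, 0, 0.3], [0, 0, 0, 0, 0, 0, 0.3]]
end [0.4428 0.1366 0.1497] 92.49
```

View pics/side_d.png

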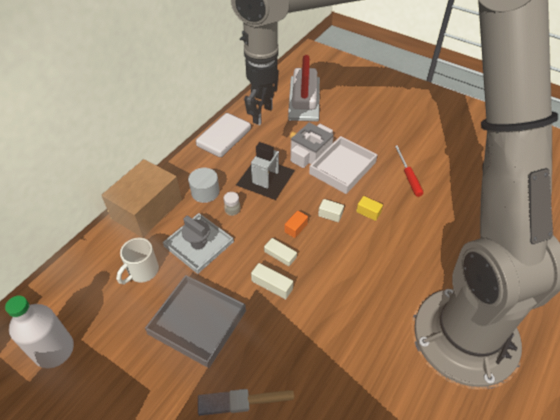

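Gauge stands on its mat (265,165). Next is the 60 mm slab (331,210).

Run:
```python
from pl import *
plan([(.4362,-.137,.12,101.7,.5,3),(.4362,-.137,.01,101.7,.5,0)],vmax=.04)
```

```text
from [ 0.6648 -0.1499  0.2247] yaw 97.4 f [0.8 0.8 0.5] w 0.0556 t 27.3
[[0, 0, -0.1, 0.032, 0.006, 0.015, 0.5], [0, 0, -0.11, 0.032, 0.006, 0.015, 0.5], [0, 0, -0.1, 0.032, 0.007, 0.015, 0.5], [0, 0, -0.1, 0.032, 0.007, 0.015, 0.5], [0, 0, -0.11, 0.032, 0.007, 0.015, 0.5], [0, 0, -0.1, 0.032, 0.008, 0.015, 0.5], [0, 0, -0.1, 0.032, 0.008, 0.015, 0.5], [0, 0, 0, 0, 0, 0, 0.5]]
[[0, 0, 0, 0, 0, 0, 0.5], [0, 0, 0, 0, 0, 0, 0.5], [0, 0, 0, 0, 0, 0.037, 0.5], [0, 0, 0, 0, 0, 0.036, 0.5], [0, 0, 0, 0, 0, 0.037, 0.5], [0, 0, 0, 0, 0, 0, 0.5], [0, 0, 0, 0, 0, 0, 0.5], [0, 0, 0, 0, 0, 0, 0.5]]
end [ 0.4358 -0.1375  0.0097] 101.67
```

Emit:
{"op": "apply_moves", "data": {"moves": [[0,0,-0.1,0.032,0.006,0.015,0.5],[0,0,-0.11,0.032,0.006,0.015,0.5],[0,0,-0.1,0.032,0.007,0.015,0.5],[0,0,-0.1,0.032,0.007,0.015,0.5],[0,0,-0.11,0.032,0.007,0.015,0.5],[0,0,-0.1,0.032,0.008,0.015,0.5],[0,0,-0.1,0.032,0.008,0.015,0.5],[0,0,0,0,0,0,0.5]]}}

```text
clock: 27.95
tcp_pos: [0.422, -0.1378, 0.1092]
orientation: [0.319, -3.112, -0.002]
contact_force: [-1.7, -0.3, 0.0]
grip_width: 0.064
gripper_force: 0.0
```

Emit:
{"op": "apply_moves", "data": {"moves": [[0,0,0,0,0,0,0.5],[0,0,0,0,0,0,0.5],[0,0,0,0,0,0.037,0.5],[0,0,0,0,0,0.036,0.5],[0,0,0,0,0,0.033,0.5],[0,0,0,0,0,0,0.5],[0,0,0,0,0,0,0.5],[0,0,0,0,0,0,-1]], "grip_force": 40}}

```text
clock: 28.62
tcp_pos: [0.4345, -0.1377, 0.0087]
orientation: [-0.32, 3.123, -0.0]
contact_force: [-0.5, -0.5, 0.7]
grip_width: 0.0534
gripper_force: 0.0
```

Emit:
{"op": "apply_moves", "data": {"moves": [[0,0,0,0,0,0,-1],[0,0,0,0,0,0,-1],[0,0,0,0,0,0,-1],[0,0,0,0,0,0,-1],[0,0,0,0,0,0,-1],[0,0,0,0,0,0,-1],[0,0,0,0,0,0,-1],[0,0,0,0,0,0,-1]]}}

```text
clock: 29.28
tcp_pos: [0.4346, -0.1383, 0.0094]
orientation: [-0.319, 3.121, -0.003]
contact_force: [-0.2, 1.8, 8.2]
grip_width: 0.0356
gripper_force: 40.6
```

Run:
```python
from pl import *
plan([(.4346,-.138,.11,101.7,-1,0),(.4896,-.3447,.11,85,-1,4)],vmax=.03)
plan([(.4896,-.3447,.02,85,-1,0)],start=(.4896,-.3447,.11,85),vmax=.03)
```

```text
from [ 0.4346 -0.1383  0.0094] yaw 101.7 f [-0.2  1.8  8.2] w 0.0356 t 29.3
[[0, 0, 0, 0, 0, -0.025, -1.0], [0, 0, 0, 0, 0, -0.025, -1.0], [0, 0, 0, 0, 0, -0.025, -1.0], [0, 0, -0.01, 0, 0, -0.026, -1.0], [0, 0, 0.35, -0.001, -0.027, 0, -1.0], [0, 0, 0.35, -0.003, -0.027, 0, -1.0], [0, 0, 0.35, -0.003, -0.026, 0, -1.0], [0, 0, 0.34, -0.004, -0.026, 0, -1.0]]
[[0, 0, 0.35, -0.006, -0.026, 0, -1.0], [0, 0, 0.35, -0.006, -0.026, 0, -1.0], [0, 0, 0.35, -0.007, -0.026, 0, -1.0], [0, 0, 0.35, -0.009, -0.025, 0, -1.0], [0, 0, 0, 0, 0, 0, -1.0], [0, 0, 0, 0, 0, 0, -1.0], [0, 0, 0, 0, 0, 0, -1.0], [0, 0, 0, 0, 0, 0, -1.0]]
end [ 0.4898 -0.3445  0.1104] 84.99
from [ 0.4346 -0.1383  0.0094] yaw 101.7 f [-0.2  1.8  8.2] w 0.0356 t 29.3
[[0, 0, 0, 0, 0, 0.03, -1.0], [0, 0, 0, 0, 0, 0.03, -1.0], [0, 0, 0, 0, 0, 0.03, -1.0], [0, 0, 0, 0, 0, 0, -1.0], [0, 0, 0, 0, 0, 0, -1.0], [0, 0, 0, 0, 0, 0, -1.0], [0, 0, 0, 0, 0, 0, -1.0], [0, 0, 0, 0, 0, 0, -1.0]]
end [ 0.4896 -0.3447  0.02  ] 85.0
```

Emit:
{"op": "apply_moves", "data": {"moves": [[0,0,0,0,0,-0.025,-1],[0,0,0,0,0,-0.025,-1],[0,0,0,0,0,-0.025,-1],[0,0,0,0,0,-0.026,-1],[0,0,0.35,-0.001,-0.027,0,-1],[0,0,0.35,-0.003,-0.027,0,-1],[0,0,0.35,-0.003,-0.026,0,-1],[0,0,0.34,-0.004,-0.026,0,-1]]}}

```text
clock: 29.95
tcp_pos: [0.4594, -0.2431, 0.1099]
orientation: [-0.088, 3.139, -0.003]
contact_force: [0.4, 0.0, -1.4]
grip_width: 0.0356
gripper_force: 41.2
```

Emit:
{"op": "apply_moves", "data": {"moves": [[0,0,0.35,-0.006,-0.026,0,-1],[0,0,0.35,-0.006,-0.026,0,-1],[0,0,0.35,-0.007,-0.026,0,-1],[0,0,0.35,-0.009,-0.025,0,-1],[0,0,0,0,0,0,-1],[0,0,0,0,0,0,-1],[0,0,0,0,0,0,-1],[0,0,0,0,0,0,-1]]}}

```text
clock: 30.62
tcp_pos: [0.4874, -0.3431, 0.1088]
orientation: [0.136, 3.138, 0.0]
contact_force: [-0.1, 0.0, -1.0]
grip_width: 0.0352
gripper_force: 41.1
```

Emit:
{"op": "apply_moves", "data": {"moves": [[0,0,0,0,0,0.03,-1],[0,0,0,0,0,0.03,-1],[0,0,0,0,0,0.025,-1],[0,0,0,0,0,0.003,-1],[0,0,0,0,0,0,-1],[0,0,0,0,0,0,-1],[0,0,0,0,0,0,-1],[0,0,0,0,0,0,-1]]}}

```text
clock: 31.28
tcp_pos: [0.4888, -0.3448, 0.0222]
orientation: [0.138, 3.136, -0.002]
contact_force: [0.4, 0.0, -1.5]
grip_width: 0.0357
gripper_force: 41.0
```

Emit:
{"op": "apply_moves", "data": {"moves": [[0,0,0,0,0,0.002,-1],[0,0,0,0,0,0.002,-1],[0,0,0,0,0,0.001,-1],[0,0,0,0,0,0.001,-1],[0,0,0,0,0,0,-1],[0,0,0,0,0,0,-1],[0,0,0,0,0,0,-1],[0,0,0,0,0,0,-1]]}}

```text
clock: 31.95
tcp_pos: [0.4875, -0.3444, 0.0145]
orientation: [-0.139, -3.138, 0.0]
contact_force: [-1.3, 0.2, 4.1]
grip_width: 0.0352
gripper_force: 41.6
```

Emit:
{"op": "apply_moves", "data": {"moves": [[0,0,0,0,0,0,0.05],[0,0,0,0,0,0,0.05],[0,0,0,0,0,0,0.05],[0,0,0,0,0,0,0.05],[0,0,0,0,0,-0.02,0.05],[0,0,0,0,0,-0.035,0.05],[0,0,0,0,0,-0.035,0.05],[0,0,0,0,0,-0.035,0.05]]}}

```text
clock: 32.62
tcp_pos: [0.4873, -0.3439, 0.1404]
orientation: [-0.138, -3.138, -0.001]
contact_force: [0.2, -1.2, -0.0]
grip_width: 0.0449
gripper_force: 0.0
```

```bash
python3 look.py e 100 80
python3 - <<'E'
from pl import *
plan([(.47,-.1,.16,92.5,.5,0),(.4432,.137,.13,93,.5,3)],vmax=.04)
plan([(.4432,.137,.01,93,.5,0)],start=(.4432,.137,.13,93),vmax=.04)
E
```

```text
100 [0.4433 0.1373 0.0604] 0.8507782656959971 [0.4414 0.1371 0.0555] 0.864574084219674
80 [ 0.4766  0.0495 -0.0282] 0.866915447620016 [ 0.475   0.0491 -0.0176] 0.8916083916083914
from [ 0.4913 -0.3456  0.1453] yaw 84.9 f [ 0.6 -0.1 -0. ] w 0.0449 t 32.7
[[0, 0, -0.18, 0.006, 0.035, -0.002, 0.5], [0, 0, -0.18, 0.006, 0.035, -0.002, 0.5], [0, 0, -0.18, 0.005, 0.035, -0.002, 0.5], [0, 0, -0.18, 0.004, 0.035, -0.002, 0.5], [0, 0, -0.18, 0.003, 0.035, -0.002, 0.5], [0, 0, -0.18, 0.003, 0.035, -0.002, 0.5], [0, 0, -0.18, 0.002, 0.035, -0.003, 0.5], [0, 0, -0.01, 0.002, 0.034, 0.004, 0.5]]
[[0, 0, -0.01, 0.002, 0.034, 0.004, 0.5], [0, 0, -0.02, 0.002, 0.034, 0.004, 0.5], [0, 0, -0.01, 0.002, 0.034, 0.005, 0.5], [0, 0, -0.01, 0.003, 0.034, 0.004, 0.5], [0, 0, -0.01, 0.002, 0.034, 0.005, 0.5], [0, 0, -0.01, 0.003, 0.034, 0.004, 0.5], [0, 0, 0, 0, 0, 0, 0.5], [0, 0, 0, 0, 0, 0, 0.5]]
[[0, 0, 0, 0, 0, 0, 0.5], [0, 0, 0, 0, 0, 0, 0.5], [0, 0, 0, 0, 0, 0, 0.5], [0, 0, 0, 0, 0, 0, 0.5], [0, 0, 0, 0, 0, 0, 0.5], [0, 0, 0, 0, 0, 0, 0.5], [0, 0, 0, 0, 0, 0, 0.5], [0, 0, 0, 0, 0, 0, 0.5]]
end [0.4429 0.1373 0.1303] 92.98
from [ 0.4913 -0.3456  0.1453] yaw 84.9 f [ 0.6 -0.1 -0. ] w 0.0449 t 32.7
[[0, 0, 0, 0, 0, 0.04, 0.5], [0, 0, 0, 0, 0, 0.04, 0.5], [0, 0, 0, 0, 0, 0.04, 0.5], [0, 0, 0, 0, 0, 0, 0.5], [0, 0, 0, 0, 0, 0, 0.5], [0, 0, 0, 0, 0, 0, 0.5], [0, 0, 0, 0, 0, 0, 0.5], [0, 0, 0, 0, 0, 0, 0.5]]
end [0.4432 0.137  0.01  ] 93.0
```

Emit:
{"op": "apply_moves", "data": {"moves": [[0,0,-0.18,0.006,0.035,-0.002,0.5],[0,0,-0.18,0.006,0.035,-0.002,0.5],[0,0,-0.18,0.005,0.035,-0.002,0.5],[0,0,-0.18,0.004,0.035,-0.002,0.5],[0,0,-0.18,0.003,0.035,-0.002,0.5],[0,0,-0.18,0.003,0.035,-0.002,0.5],[0,0,-0.18,0.002,0.035,-0.003,0.5],[0,0,-0.01,0.002,0.034,0.004,0.5]]}}

```text
clock: 33.38
tcp_pos: [0.4631, -0.0627, 0.1509]
orientation: [-0.072, 3.139, -0.0]
contact_force: [1.2, 1.0, 0.3]
grip_width: 0.0645
gripper_force: 0.0
```

Emit:
{"op": "apply_moves", "data": {"moves": [[0,0,-0.01,0.002,0.034,0.004,0.5],[0,0,-0.02,0.002,0.034,0.004,0.5],[0,0,-0.01,0.002,0.034,0.005,0.5],[0,0,-0.01,0.003,0.034,0.004,0.5],[0,0,-0.01,0.002,0.034,0.005,0.5],[0,0,-0.01,0.003,0.034,0.004,0.5],[0,0,0,0,0,0,0.5],[0,0,0,0,0,0,0.5]]}}

```text
clock: 34.05
tcp_pos: [0.4383, 0.141, 0.124]
orientation: [0.09, -3.14, -0.001]
contact_force: [0.1, -1.8, 1.2]
grip_width: 0.0642
gripper_force: 0.0
```

Emit:
{"op": "apply_moves", "data": {"moves": [[0,0,0,0,0,0,0.5],[0,0,0,0,0,0,0.5],[0,0,0,0,0,0.04,0.5],[0,0,0,0,0,0.04,0.5],[0,0,0,0,0,0.035,0.5],[0,0,0,0,0,0,0.5],[0,0,0,0,0,0,0.5],[0,0,0,0,0,0,0.5]]}}

```text
clock: 34.72
tcp_pos: [0.4402, 0.1386, 0.0107]
orientation: [-0.08, 3.139, 0.001]
contact_force: [0.1, 1.3, -0.8]
grip_width: 0.0641
gripper_force: 0.0
```

Emit:
{"op": "apply_moves", "data": {"moves": [[0,0,0,-0.002,0,0,-1],[0,0,0,0,0,0,-1],[0,0,0,0,0,0,-1],[0,0,0,0,0,0,-1],[0,0,0,0,0,0,-1],[0,0,0,0,0,0,-1],[0,0,0,0,0,0,-1],[0,0,0,0,0,0,-1]]}}

```text
clock: 35.38
tcp_pos: [0.443, 0.1388, 0.0112]
orientation: [-0.08, 3.137, -0.0]
contact_force: [-0.4, -1.6, 10.0]
grip_width: 0.0354
gripper_force: 39.6
```

Run:
```python
from pl import *
plan([(.442,.1375,.14,93,-1,0),(.47,-.1,.14,90,-1,0),(.494,-.2789,.12,85,-1,4)],vmax=.038)
plan([(.494,-.2789,.022,85,-1,0)],start=(.494,-.2789,.12,85),vmax=.03)
```

```text
from [0.443  0.1388 0.0112] yaw 92.9 f [-0.4 -1.6 10. ] w 0.0354 t 35.4
[[0, 0, 0, 0, 0, -0.032, -1.0], [0, 0, -0.01, 0, 0, -0.032, -1.0], [0, 0, 0, 0.001, -0.001, -0.032, -1.0], [0, 0, 0, 0, 0, -0.033, -1.0], [0, 0, 0.07, -0.002, -0.034, 0, -1.0], [0, 0, 0.07, -0.003, -0.034, 0, -1.0], [0, 0, 0.07, -0.003, -0.034, 0, -1.0], [0, 0, 0.07, -0.003, -0.034, 0, -1.0]]
[[0, 0, 0.08, -0.003, -0.034, 0, -1.0], [0, 0, 0.07, -0.003, -0.034, 0, -1.0], [0, 0, 0.07, -0.004, -0.034, 0, -1.0], [0, 0, 0.17, -0.005, -0.036, 0.004, -1.0], [0, 0, 0.16, -0.005, -0.036, 0.004, -1.0], [0, 0, 0.17, -0.006, -0.036, 0.004, -1.0], [0, 0, 0.16, -0.007, -0.035, 0.004, -1.0], [0, 0, 0.17, -0.007, -0.035, 0.004, -1.0]]
[[0, 0, 0, 0, 0, 0, -1.0], [0, 0, 0, 0, 0, 0, -1.0], [0, 0, 0, 0, 0, 0, -1.0], [0, 0, 0, 0, 0, 0, -1.0], [0, 0, 0, 0, 0, 0, -1.0], [0, 0, 0, 0, 0, 0, -1.0], [0, 0, 0, 0, 0, 0, -1.0], [0, 0, 0, 0, 0, 0, -1.0]]
end [ 0.4939 -0.2785  0.1202] 85.01
from [0.443  0.1388 0.0112] yaw 92.9 f [-0.4 -1.6 10. ] w 0.0354 t 35.4
[[0, 0, 0, 0, 0, 0.025, -1.0], [0, 0, 0, 0, 0, 0.024, -1.0], [0, 0, 0, 0, 0, 0.025, -1.0], [0, 0, 0, 0, 0, 0.024, -1.0], [0, 0, 0, 0, 0, 0, -1.0], [0, 0, 0, 0, 0, 0, -1.0], [0, 0, 0, 0, 0, 0, -1.0], [0, 0, 0, 0, 0, 0, -1.0]]
end [ 0.494  -0.2789  0.022 ] 85.0
```

Emit:
{"op": "apply_moves", "data": {"moves": [[0,0,0,0,0,-0.032,-1],[0,0,0,0,0,-0.032,-1],[0,0,0,0,0,-0.032,-1],[0,0,0,0,0,-0.033,-1],[0,0,0.07,-0.002,-0.034,0,-1],[0,0,0.07,-0.003,-0.034,0,-1],[0,0,0.07,-0.003,-0.034,0,-1],[0,0,0.07,-0.003,-0.034,0,-1]]}}

```text
clock: 36.05
tcp_pos: [0.4577, 0.0016, 0.1394]
orientation: [-0.036, 3.14, -0.002]
contact_force: [0.6, -0.8, -2.2]
grip_width: 0.0355
gripper_force: 42.2
```

Emit:
{"op": "apply_moves", "data": {"moves": [[0,0,0.08,-0.003,-0.034,0,-1],[0,0,0.07,-0.003,-0.034,0,-1],[0,0,0.07,-0.004,-0.034,0,-1],[0,0,0.17,-0.005,-0.036,0.004,-1],[0,0,0.16,-0.005,-0.036,0.004,-1],[0,0,0.17,-0.006,-0.036,0.004,-1],[0,0,0.16,-0.007,-0.035,0.004,-1],[0,0,0.17,-0.007,-0.035,0.004,-1]]}}

```text
clock: 36.72
tcp_pos: [0.4927, -0.2796, 0.1191]
orientation: [0.139, 3.138, -0.001]
contact_force: [1.2, -0.4, -2.4]
grip_width: 0.0356
gripper_force: 42.2
```

Emit:
{"op": "apply_moves", "data": {"moves": [[0,0,0,-0.001,0,0,-1],[0,0,0,0,0,0,-1],[0,0,0,0,0,0,-1],[0,0,0,0,0,0,-1],[0,0,0,0,0,0.025,-1],[0,0,0,0,0,0.02,-1],[0,0,0,0,0,0,-1],[0,0,0,0,0,0,-1]]}}

```text
clock: 37.38
tcp_pos: [0.4934, -0.2761, 0.0732]
orientation: [-0.134, -3.137, -0.002]
contact_force: [0.4, 0.9, -2.7]
grip_width: 0.0358
gripper_force: 42.0
```

Run:
```python
from pl import *
import cv2;from h import grab_frame
im=grab_frame('side');cv2.imwrite('pics/s5.png',cv2.resize(im[90:210,280:400],(600,600),interpolation=cv2.INTER_CUBIC))
plan([(.4955,-.2789,.022,85,-1,0)],vmax=.03)
```

```text
from [ 0.4944 -0.2766  0.0741] yaw 85.1 f [ 0.8  0.4 -3. ] w 0.035 t 37.4
[[0, 0, 0.01, -0.001, -0.001, 0.026, -1.0], [0, 0, 0.01, 0, -0.001, 0.026, -1.0], [0, 0, 0, 0, 0, 0, -1.0], [0, 0, 0, 0, 0, 0, -1.0], [0, 0, 0, 0, 0, 0, -1.0], [0, 0, 0, 0, 0, 0, -1.0], [0, 0, 0, 0, 0, 0, -1.0], [0, 0, 0, 0, 0, 0, -1.0]]
end [ 0.4952 -0.2787  0.0221] 84.98
```

View pics/s5.png

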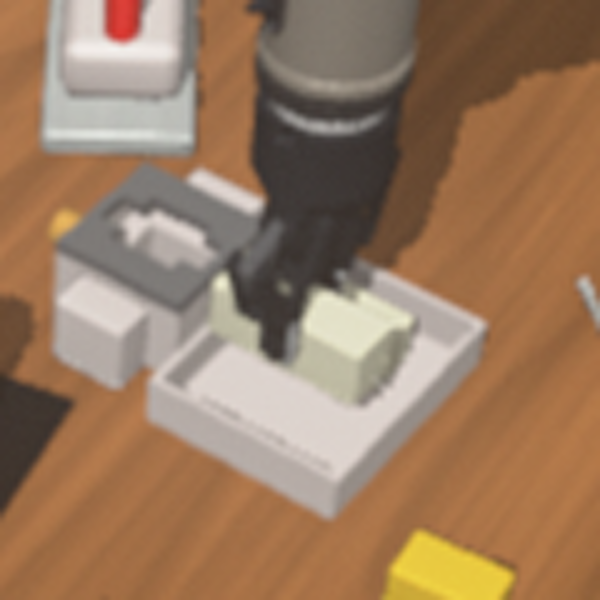

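The 100 mm slab hangs over the chamber with slab60 already flat behind it. Lowering.

Emit:
{"op": "apply_moves", "data": {"moves": [[0,0,0,-0.001,-0.001,0.026,-1],[0,0,0,0,-0.001,0.02,-1],[0,0,0,0,0,0.004,-1],[0,0,0,0,0,0.002,-1],[0,0,0,0,0,0.001,-1],[0,0,0,0,0,0,-1],[0,0,0,0,0,0,-1],[0,0,0,0,0,0,-1]]}}

```text
clock: 38.1
tcp_pos: [0.4954, -0.2799, 0.0214]
orientation: [0.137, 3.137, -0.001]
contact_force: [-0.2, -0.4, -2.7]
grip_width: 0.0356
gripper_force: 42.0
```

Emit:
{"op": "apply_moves", "data": {"moves": [[0,0,0,0,0,0.002,-1],[0,0,0,0,0,0.001,-1],[0,0,0,0,0,0.001,-1],[0,0,0,0,0,0.001,-1],[0,0,0,0,0,0,-1],[0,0,0,0,0,0,-1],[0,0,0,0,0,0,-1],[0,0,0,0,0,0,-1]]}}

```text
clock: 38.77
tcp_pos: [0.4947, -0.2798, 0.0163]
orientation: [-0.137, -3.138, 0.001]
contact_force: [-4.9, 0.7, 10.4]
grip_width: 0.0353
gripper_force: 43.7
```

Emit:
{"op": "apply_moves", "data": {"moves": [[0,0,0,0,0,0,0.05],[0,0,0,0,0,0,0.05],[0,0,0,0,0,0,0.05],[0,0,0,0,0,0,0.05],[0,0,0,0,0,-0.02,0.05],[0,0,0,0,0,-0.035,0.05],[0,0,0,0,0,-0.035,0.05],[0,0,0,0,0,-0.035,0.05]]}}

```text
clock: 39.43
tcp_pos: [0.4945, -0.2793, 0.1413]
orientation: [-0.136, -3.138, -0.002]
contact_force: [-0.3, -0.1, 0.3]
grip_width: 0.0452
gripper_force: 0.0
```

```bash
python3 look.py f 80
python3 - <<'E'
from pl import *
plan([(.4768,.0495,.12,88.5,.5,4)],vmax=.04)
plan([(.4768,.0495,.005,88.5,.5,0)],start=(.4768,.0495,.12,88.5),vmax=.03)
E
```

```text
80 [ 0.4769  0.0497 -0.0268] 0.8694862034857379 [ 0.475   0.0491 -0.0176] 0.8916083916083914
from [ 0.4985 -0.2807  0.1459] yaw 85.0 f [1.  0.2 0.1] w 0.045 t 39.5
[[0, 0, -0.06, 0.006, 0.036, 0.003, 0.5], [0, 0, -0.07, 0.005, 0.036, 0.003, 0.5], [0, 0, -0.06, 0.005, 0.037, 0.003, 0.5], [0, 0, -0.07, 0.005, 0.036, 0.003, 0.5], [0, 0, -0.06, 0.005, 0.037, 0.003, 0.5], [0, 0, -0.07, 0.004, 0.037, 0.003, 0.5], [0, 0, -0.06, 0.004, 0.036, 0.003, 0.5], [0, 0, -0.07, 0.004, 0.037, 0.002, 0.5]]
[[0, 0, -0.06, 0.004, 0.036, 0.003, 0.5], [0, 0, 0, 0, 0, 0, 0.5], [0, 0, 0, 0, 0, 0, 0.5], [0, 0, 0, 0, 0, 0, 0.5], [0, 0, 0, 0, 0, 0, 0.5], [0, 0, 0, 0, 0, 0, 0.5], [0, 0, 0, 0, 0, 0, 0.5], [0, 0, 0, 0, 0, 0, 0.5]]
end [0.4764 0.0493 0.1199] 88.48
from [ 0.4985 -0.2807  0.1459] yaw 85.0 f [1.  0.2 0.1] w 0.045 t 39.5
[[0, 0, 0, 0, 0, 0.029, 0.5], [0, 0, 0, 0, 0, 0.029, 0.5], [0, 0, 0, 0, 0, 0.029, 0.5], [0, 0, 0, 0, 0, 0.028, 0.5], [0, 0, 0, 0, 0, 0, 0.5], [0, 0, 0, 0, 0, 0, 0.5], [0, 0, 0, 0, 0, 0, 0.5], [0, 0, 0, 0, 0, 0, 0.5]]
end [0.4768 0.0495 0.005 ] 88.5
```

Emit:
{"op": "apply_moves", "data": {"moves": [[0,0,-0.06,0.006,0.036,0.003,0.35],[0,0,-0.07,0.005,0.036,0.003,0.35],[0,0,-0.06,0.005,0.037,0.003,0.35],[0,0,-0.07,0.005,0.036,0.003,0.35],[0,0,-0.06,0.005,0.037,0.003,0.35],[0,0,-0.07,0.004,0.037,0.003,0.35],[0,0,-0.06,0.004,0.036,0.003,0.35],[0,0,-0.07,0.004,0.037,0.002,0.35]]}}

```text
clock: 40.2
tcp_pos: [0.4747, 0.0156, 0.1166]
orientation: [-0.052, -3.141, 0.0]
contact_force: [0.7, -1.0, 0.8]
grip_width: 0.0583
gripper_force: 0.0
```

Emit:
{"op": "apply_moves", "data": {"moves": [[0,0,-0.06,0.004,0.036,0.003,0.35],[0,0,0,0,0,0,0.35],[0,0,0,0,0,0,0.35],[0,0,0,0,0,0,0.35],[0,0,0,0,0,0,0.35],[0,0,0,0,0,0.029,0.35],[0,0,0,0,0,0,0.35],[0,0,0,0,0,0,0.35]]}}

```text
clock: 40.87
tcp_pos: [0.4715, 0.0487, 0.0845]
orientation: [-0.045, -3.138, 0.001]
contact_force: [0.5, 0.5, 0.3]
grip_width: 0.058
gripper_force: 0.0
```

Run:
```python
from pl import *
plan([(.4768,.0495,.006,88.4,.35,0)],vmax=.03)
```

```text
from [0.4715 0.0487 0.0845] yaw 88.4 f [0.5 0.5 0.3] w 0.058 t 40.9
[[0, 0, 0, -0.002, 0, 0.026, 0.35], [0, 0, 0, -0.002, 0, 0.026, 0.35], [0, 0, -0.01, -0.001, 0.001, 0.026, 0.35], [0, 0, 0, 0, 0, 0, 0.35], [0, 0, 0, 0, 0, 0, 0.35], [0, 0, 0, 0, 0, 0, 0.35], [0, 0, 0, 0, 0, 0, 0.35], [0, 0, 0, 0, 0, 0, 0.35]]
end [0.4766 0.0496 0.0065] 88.42
```

Emit:
{"op": "apply_moves", "data": {"moves": [[0,0,0,-0.002,0,0.026,0.35],[0,0,0,-0.001,0,0.026,0.35],[0,0,0,0,0.001,0.022,0.35],[0,0,0,0,0,0,0.35],[0,0,0,0,0,0,0.35],[0,0,0,0,0,0,-1],[0,0,0,0,0,0,-1],[0,0,0,0,0,0,-1]]}}

```text
clock: 41.53
tcp_pos: [0.4769, 0.0513, 0.0132]
orientation: [0.042, 3.138, -0.0]
contact_force: [-0.6, -0.2, 4.5]
grip_width: 0.0348
gripper_force: 40.0
```

Emit:
{"op": "apply_moves", "data": {"moves": [[0,0,0,0,0,0,-1],[0,0,0,0,0,0,-1],[0,0,0,0,0,0,-1],[0,0,0,0,0,0,-1],[0,0,0,0,0,0,-1],[0,0,0,0,0,0,-1],[0,0,0,0,0,0,-1],[0,0,0,0,0,0,-1]]}}

```text
clock: 42.2
tcp_pos: [0.4769, 0.0513, 0.0132]
orientation: [0.042, 3.138, -0.0]
contact_force: [-0.9, -0.3, 6.3]
grip_width: 0.0348
gripper_force: 40.0
```

Run:
```python
from pl import *
plan([(.477,.0495,.11,88.4,-1,0),(.531,.316,.11,95,-1,4)],vmax=.035)
plan([(.531,.316,.025,95,-1,0)],start=(.531,.316,.11,95),vmax=.03)
```

```text
from [0.4769 0.0513 0.0132] yaw 88.5 f [-0.9 -0.3  6.3] w 0.0348 t 42.2
[[0, 0, 0, 0, -0.001, -0.032, -1.0], [0, 0, 0.01, 0, 0, -0.032, -1.0], [0, 0, 0, 0, -0.001, -0.033, -1.0], [0, 0, -0.14, -0.006, 0.034, 0, -1.0], [0, 0, -0.14, -0.006, 0.033, 0, -1.0], [0, 0, -0.13, -0.007, 0.033, 0, -1.0], [0, 0, -0.14, -0.007, 0.033, 0, -1.0], [0, 0, -0.14, -0.008, 0.033, 0, -1.0]]
[[0, 0, -0.14, -0.008, 0.033, 0, -1.0], [0, 0, -0.13, -0.009, 0.033, 0, -1.0], [0, 0, -0.14, -0.009, 0.033, 0, -1.0], [0, 0, 0, 0, 0, 0, -1.0], [0, 0, 0, 0, 0, 0, -1.0], [0, 0, 0, 0, 0, 0, -1.0], [0, 0, 0, 0, 0, 0, -1.0], [0, 0, 0, 0, 0, 0, -1.0]]
end [0.5309 0.3157 0.1102] 95.0
from [0.4769 0.0513 0.0132] yaw 88.5 f [-0.9 -0.3  6.3] w 0.0348 t 42.2
[[0, 0, 0, 0, 0, 0.028, -1.0], [0, 0, 0, 0, 0, 0.029, -1.0], [0, 0, 0, 0, 0, 0.028, -1.0], [0, 0, 0, 0, 0, 0, -1.0], [0, 0, 0, 0, 0, 0, -1.0], [0, 0, 0, 0, 0, 0, -1.0], [0, 0, 0, 0, 0, 0, -1.0], [0, 0, 0, 0, 0, 0, -1.0]]
end [0.531 0.316 0.025] 95.0
```

Emit:
{"op": "apply_moves", "data": {"moves": [[0,0,0,0,0,-0.02,-1],[0,0,0,0,0,-0.035,-1],[0,0,0,0,0,-0.04,-1],[0,0,-0.14,-0.006,0.033,0,-1],[0,0,-0.14,-0.006,0.033,0,-1],[0,0,-0.14,-0.007,0.033,0,-1],[0,0,-0.14,-0.007,0.033,0,-1],[0,0,-0.14,-0.008,0.033,0,-1]]}}

```text
clock: 42.87
tcp_pos: [0.5098, 0.2175, 0.1079]
orientation: [-0.073, 3.139, 0.0]
contact_force: [-0.1, 0.6, -1.5]
grip_width: 0.035
gripper_force: 40.8
```

Emit:
{"op": "apply_moves", "data": {"moves": [[0,0,-0.14,-0.008,0.033,0,-1],[0,0,-0.14,-0.009,0.033,0,-1],[0,0,-0.14,-0.009,0.033,0,-1],[0,0,0,0,0,0,-1],[0,0,0,0,0,0,-1],[0,0,0,0,0,0,-1],[0,0,0,0,0,0.03,-1],[0,0,0,0,0,0.03,-1]]}}

```text
clock: 43.53
tcp_pos: [0.5312, 0.3156, 0.0479]
orientation: [-0.138, 3.134, 0.002]
contact_force: [0.8, 0.1, -1.0]
grip_width: 0.035
gripper_force: 40.8
```

Emit:
{"op": "apply_moves", "data": {"moves": [[0,0,0,0,0,0.02,-1],[0,0,0,0,0,0,-1],[0,0,0,0,0,0,-1],[0,0,0,0,0,0,-1],[0,0,0,0,0,0,-1],[0,0,0,0,0,0,-1],[0,0,0,0,0,0,-1],[0,0,0,0,0,0,-1]]}}

```text
clock: 44.2
tcp_pos: [0.5295, 0.317, 0.0271]
orientation: [-0.142, 3.137, 0.001]
contact_force: [0.1, 0.0, -1.3]
grip_width: 0.0349
gripper_force: 40.8
```

Emit:
{"op": "apply_moves", "data": {"moves": [[0,0,0,0,0,0.003,-1],[0,0,0,0,0,0.002,-1],[0,0,0,0,0,0.002,-1],[0,0,0,0,0,0.001,-1],[0,0,0,0,0,0.001,-1],[0,0,0,0,0,0,-1],[0,0,0,0,0,0,0.2],[0,0,0,0,0,0,0.2]]}}

```text
clock: 44.87
tcp_pos: [0.5291, 0.317, 0.0173]
orientation: [-0.143, 3.138, 0.0]
contact_force: [0.2, -0.4, -0.6]
grip_width: 0.0513
gripper_force: 0.0
```

Emit:
{"op": "apply_moves", "data": {"moves": [[0,0,0,0,0,0,0.2],[0,0,0,0,0,0,0.2],[0,0,0,0,0,-0.02,0.2],[0,0,0,0,0,-0.035,0.2],[0,0,0,0,0,-0.04,0.2],[0,0,0,0,0,-0.04,0.2],[0,0,0,0,0,-0.04,0.2],[0,0,0,0,0,-0.04,0.2]]}}

```text
clock: 45.53
tcp_pos: [0.5287, 0.3167, 0.2343]
orientation: [-0.143, 3.138, 0.0]
contact_force: [1.6, 0.5, -0.7]
grip_width: 0.0511
gripper_force: 0.0
```

Emit:
{"op": "apply_moves", "data": {"moves": [[0,0,0,0,0,0,0.2],[0,0,0,0,0,0,0.2],[0,0,0,0,0,0,0.2],[0,0,0,0,0,0,0.2],[0,0,0,0,0,0,0.2],[0,0,0,0,0,0,0.2],[0,0,0,0,0,0,0.2],[0,0,0,0,0,0,0.2]]}}

```text
clock: 46.2
tcp_pos: [0.5288, 0.3167, 0.2317]
orientation: [0.143, -3.137, 0.0]
contact_force: [-0.6, -0.6, 0.2]
grip_width: 0.0515
gripper_force: 0.0
```

Run:
```python
from h import *
im=grab_frame('side');cv2.imwrite('pics/z.png',cv2.resize(im[100:400,130:430],(600,600),interpolation=cv2.INTER_CUBIC))
print(telemetry.get_obs()['clock'])
```

```text
46.25
```

View pics/z.png

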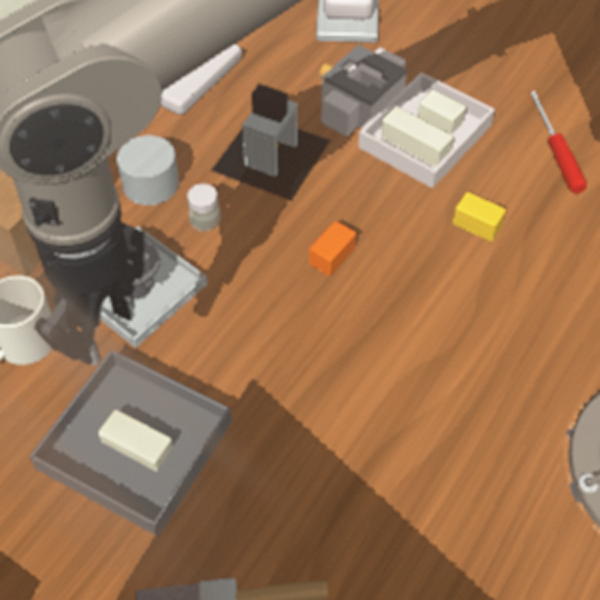

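The picture shows slabs 100 and 60 flat in the chamber (430,125), slab 80 in the crate (135,437), the gauge on its mat, and the strainer in the tray behind the gripper, which touches nothing.

```bash
python3 -c "
from bench import order
print(order.hand_in())"
```

```text
the job is handed in; nothing more can be done
None
```

The job is handed in, verdict not returned: the strainer is in the tray, the 100 and 60 mm slabs are in the chamber, the 80 mm slab is in the crate and the gauge is back on its mat; the 120 mm slab was absent, and I sorted by the heights in the judging rules, since the gauge reading was not available to me.

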